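# Pin the proof link into the pull tester

### The job

Get the pull tester ready for its load-cell check: fit the brass proof link between the two forks, its wide eye in the load-cell fork and its narrow eye in the carriage fork, sliding the carriage along its rails so that the holes line up. Then lock both joints with the loose pins from the wooden block, the red one down through the load-cell fork and the wide eye, the yellow one down through the carriage fork and the narrow eye, each pushed fully home until its flange sits on the fork. Let go of everything and leave the other things on the bench where they are.

Things in the scene. Friction and masses are not known exactly. Their poses are not given: they have to be found in the camera images.
- tester: small pull tester fixed to the bench: dark base 106 mm wide, y = -0.206 to +0.172, with two guide rails along its y axis (41 mm high, x = +-36 mm). Origin on the bench at the middle; z up, +y to the load cell, -x its front. At y = 0.113 to 0.17: load cell (94 mm high) and end plate (108 mm high) with a grey indicator (155 mm high, y = 0.127 to 0.177, x = +-22 mm)
- cell_fork (a point): hole centre of the fixed load-cell fork, on top of its upper tine, at y = +0.065 of the tester; mouth to -y. Fork: two level steel tines 44 mm wide, 8 mm thick, lower at 52 to 60 mm and upper at 78 to 86 mm above the bench; the 18 mm gap is open at both sides and the mouth, shut by a web 24 mm behind the hole, round end of 22 mm radius. Vertical 18.6 mm holes through both tines
- carriage_fork (a point): hole centre of the sliding carriage's fork, on top of its upper tine (86 mm above the bench), at y = -0.035 - (joint carriage), x = 0 of the tester; mouth to the tester's +y. Same shape and heights as the load-cell fork, but 14.6 mm holes
- carriage (a joint): travel of the dark carriage along the guide rails, 0 to 0.06 m, growing away from the load cell (along the tester's -y). It stays where it is left (2 N friction). The forks' holes are 100 mm apart at 0 and 130 mm apart at 0.030. The carriage body behind its fork is 88 mm high
- carriage_knob (a point): middle of the upright black knob on top of the carriage, 118 mm above the bench, 64 mm behind the carriage fork's hole; the knob is 28 mm across, from 94 to 133 mm above the bench
- proof_link: brass proof link lying flat, 168 mm long, 14 mm thick: a straight bar 20 mm wide between two round eyes. Origin on its underside, midway between the holes, near its centre of mass; oiled metal that slides easily on the forks; y axis along the bar towards the wide eye, z up; 0.25 kg
- link_wide_eye (a point): centre (mid-thickness) of the link's wide eye, 65 mm from the link's origin along its +y: 40 mm outside, 13 mm thick, 18.6 mm hole
- link_narrow_eye (a point): centre (mid-thickness) of the link's narrow eye, 65 mm from the link's origin along its -y: 35 mm outside, 13 mm thick, 14.6 mm hole
- pin_wide: lock pin with a red round grip, for the wide holes. Origin on its axis at the seating face under its flange; z up along the axis. Below: 16 mm steel shank, 48 mm long, its last 12 mm tapering to 6 mm. Above: flange 34 mm across and 4 mm thick, then the grip, 26 mm across, up to 34 mm above the origin. Starts upright in an end hole of the pin block; 0.11 kg
- pin_narrow: lock pin with a yellow round grip, for the narrow holes. Exactly like the red one but with a 12 mm shank. Starts upright in the other end hole of the pin block
- pin_block: wooden storage block fixed to the bench, 136 x 48 mm, 56 mm high, with three through holes of 19 mm in a row along its x axis (at -45, 0, +45 mm); the end holes hold the two pins, whose flanges rest on its top. Origin under its middle
- flux_bottle: bystander, to be left where it is: small brown bottle with a black cap and needle, 30 mm across, 99 mm tall. Origin under its middle
- tape_amber: bystander, to be left where it is: roll of amber tape lying flat, 70 mm across, 18 mm high. Origin under its middle
- marker: bystander, to be left where it is: black and white marker pen lying flat, 125 mm long, 14 mm high, along its x axis. Origin under its middle
- duster_can: bystander, to be left where it is: tall white aerosol can standing upright, 66 mm across, 219 mm tall. Origin under its middle
- wash_bottle: bystander, to be left where it is: white wash bottle with a bent spout, about 98 x 68 mm, 225 mm tall. Origin under its middle
- steel_cup: bystander, to be left where it is: steel cup, 58 mm across, 63 mm high. Origin under its middle
- pliers: bystander, to be left where it is: blue-handled pliers lying flat, 145 x 40 x 12 mm. Origin under its middle
- solder_spool: bystander, to be left where it is: spool of solder, about 60 mm across, 30 mm high. Origin under its middle

How it is judged (in metres and radians):
At the end, for the whole second after the job is handed in: Each eye lies in its fork (within 5 mm of the hole); red pin in the load-cell fork, yellow in the carriage fork, upright within 0.08 rad and 4 mm, through both tines and the eye, flange within 3.5 mm of the fork top; all released and at rest (horizontal distance between pin_wide and cell_fork below 0.004 m and z of pin_wide in the frame of cell_fork between -0.004 and 0.0035 m and angle between each of pin_wide, pin_narrow's own z axis and vertical below 0.08 rad and horizontal distance between link_wide_eye and cell_fork below 0.005 m and z of link_wide_eye in the frame of cell_fork between -0.026 and -0.008 m and linear speed of each of pin_wide, pin_narrow, proof_link below 0.03 m/s and horizontal distance between pin_narrow and carriage_fork below 0.004 m and z of pin_narrow in the frame of carriage_fork between -0.004 and 0.0035 m and horizontal distance between link_narrow_eye and carriage_fork below 0.005 m and z of link_narrow_eye in the frame of carriage_fork between -0.026 and -0.008 m); the robot touches nothing.
It fails at once if A bystander was moved by more than 30 mm (distance of any of flux_bottle, tape_amber, marker, duster_can, wash_bottle, steel_cup, pliers, solder_spool from where it was at the start of the episode above 0.03 m).
It also fails if it takes over 72 s, if anything falls off the work surface, if the arm or the gripper's body presses on something with over 40 N, if the wrist force passes 120 N, or if a joint passes its speed limit or range.

### The arm

A 6-joint arm with a two-finger parallel gripper is mounted at the origin on a cart in front of the work surface, level with it; the furniture and walls round the work are solid. World frame = base frame: x ahead of the robot, y to its left, z up, the work surface at z = 0. Lengths are in m, angles in degrees, forces in N, time in s.
With the tool pointing down it reaches from about 0.35 to 0.875 m from the base axis. Payload 4.2 kg.
Tool frame: the origin (TCP) lies midway between the tips of the shut fingers; the grasp point (between the pads) lies 19 mm behind it (r.pinch_z is the distance from the TCP to the grasp point, in m); z points along the fingers, y is the line along which they close (so a half turn about z gives the same grasp; the last joint's range is limited). The gripper opens to 87 mm and grips with 3 to 60 N. Pads are 19 mm wide; open, the fingers measure 117 mm over their backs; the gripper's body (75 mm by 190 mm) begins 51 mm behind the grasp point.
Start: joints at [-59.267, 22.042, 0.453, 0, -68.411, -14.817], TCP at [0.171, -0.601, 0.223] pointing down, gripper open.
Joint ranges: [-179.83, 179.83], [-69.29, 118.12], [-61.27, 80.66], [-181.25, 117.63], [-171.15, -9.14], [-177.46, 177.46]. Speed limits (degrees/s): [159.86, 159.86, 180, 180, 180, 180].

### API

Orientations are given as a 3x3 rotation matrix whose columns are the frame's x, y, z axes.
In Python, from station import r, imaging, models gives the robot as it stands. The module is installed in compiled form; this text tells all that it offers.
- The arm moves only by the tool apply_moves, never from a script. Its argument "moves" is a list of rows, each a list of 2 entries, a list of its own where there are three numbers: the shift along the tool's x, y, z in m, then the turn about the tool's z in degrees. A call has 1 to 5 rows; each row shifts and turns the commanded pose from where the row before left it, along the tool's axes as they then stand; what a row does not reach is not made up. A row lasts 1/12 s, in which the tool goes at most 41.7 mm and 7.16 degrees, less where a joint would pass 70% of its speed; a pose out of reach is approached as far as the arm can. A call is refused whole if a number of a shift passes 0.0417 or a number of a turn 7.16, either way. A call with a gripper value outside its range is refused whole. "hand" is the finger opening in m, from 0 to 0.087, set as the call begins (left out, the last holds). The fingers move at their own pace and stop on an object; the grip force is fixed at half the most. Time passes only in rows, so rows that do not move let the fingers close. It gives the time, the measured TCP pose, the force, the opening and the grip force at its end, in the units of the state.
- r.sense(): the state, without advancing time (a new reading comes with each control period).
- imaging.capture(name): name is "scene" or "side" or "wrist"; returns a dict with "frame" (400x640x3 uint8, blue, green, red), "intrinsics" (3x3 intrinsics, pixels), "dist" ([k1, k2, p1, p2, k3] as OpenCV has them; the pictures are not rectified), "eye" and "orientation" of the camera in the world. Camera axes: x right, y down, z forward; pixel columns grow to the right and rows downward; lengths in m; the calibration is good to about 2 mm. A picture is of the moment at which its call begins. There is no depth.
- r.finish_job(): hands the job in; it is judged then, once.
Trained networks look in a picture, given as the dict that the camera call returned (one of the last four; its "shot" number tells which), for a name from the list of things; names that differ only in an ending like _2 or _b are one class to them, and where a whole thing is asked for, a point or a joint stands for the part that bears it (a point fixed in the world has none). Each returns a list of dicts, best first, with "confidence" (0 to 1); they miss things now and then, are a little off and sometimes report something else, mostly with a low value. They report only what shows in the picture. A call takes as long as a camera call.
- models.cut_out(picture, target): "region" (400x640 bool, what is visible of it) and "extent" ([left, top, width, height] as shares, 0 to 1, of the picture: columns of its width, rows of its height, round what is visible of it).
- models.place_of(picture, target): "at" ([column, row] as shares, 0 to 1, of the picture: columns of its width, rows of its height: a listed point, or the origin of a listed thing).
The state is a dict: "time_s": time; "joints": joint angles; "joint_velocities": joint speeds; "effort": joint torques, N m; "tcp_pos": TCP position; "ee_rot": TCP orientation; "wrist_force": force on the tool from outside, world axes, zero at the start; "moment": the same for the moment, N m; "gripper_width": opening from 0.0 (shut) to 1.0 (fully open); "gripper_force": force on a finger pad.
Only numpy, scipy, OpenCV 4.12 (cv2) and the standard library are available. Lean on these libraries where they do the work, as an engineer would, in place of code of your own. Each camera call takes 0.05 s, during which the arm holds its last target. There are 200 camera calls.

## Working session

There is one attempt and no reset: what is moved stays moved. The work goes in short steps, Python scripts to look and compute and a tool call to move; the robot and the scene stay as the last step left them, time stands still between calls to the robot, and variables do not carry over. Pictures are saved under pics/ and viewed, at most 10 in all, crops included, and the job is handed in when it is done.

Besides the shell and the picture viewer there is one more tool, called as name([rows], argument=value, ...), one row to a line, values as JSON. apply_moves: Moves the arm, as the interface text tells. Its arguments: {"type":"object","properties":{"moves":{"type":"array"},"hand":{"type":"number"}},"required":["moves"]}

```bash
mkdir -p pics
cat > h.py <<'E'
import numpy as np, cv2
from station import r, imaging, models
def ray(p,uv):
    n=cv2.undistortPoints(np.array([[uv]],float),np.array(p["intrinsics"]),np.array(p["dist"]))[0,0]
    d=np.array(p["orientation"])@np.array([n[0],n[1],1]); return np.array(p["eye"]),d/np.linalg.norm(d)
def atz(p,uv,z):
    e,d=ray(p,uv); return e+d*(z-e[2])/d[2]
def px(p,X):
    R=np.array(p["orientation"]); rv=cv2.Rodrigues(R.T)[0]; t=-R.T@np.array(p["eye"])
    return cv2.projectPoints(np.array(X,float).reshape(-1,1,3),rv,t,np.array(p["intrinsics"]),np.array(p["dist"]))[0][:,0]
def find(p,n):
    o=models.place_of(p,n)
    return [(np.array(q["at"])*[640,400],q["confidence"]) for q in o[:2]]
E
python3 - <<'E'
from h import *
Z=dict(cell_fork=.086,carriage_fork=.086,carriage_knob=.118,link_wide_eye=.007,link_narrow_eye=.007,proof_link=0,pin_wide=.056,pin_narrow=.056,pin_block=0,tester=0,duster_can=0,wash_bottle=0,flux_bottle=0,steel_cup=0,tape_amber=0,marker=0,pliers=0,solder_spool=0)
ims=[]
for c in("scene","side"):
    p=imaging.capture(c); ims.append(p["frame"]); print(c,np.round(p["eye"],3))
    cv2.imwrite(f"pics/{c}0.png",p["frame"])
    for n,z in Z.items():
        print(n,[(u.round(1).tolist(),round(k,2),atz(p,u,z)[:2].round(4).tolist()) for u,k in find(p,n)])
print(r.sense()["time_s"],r.pinch_z, r.sense()["ee_rot"])
E
```

```text
scene [ 0.151 -1.47   0.911]
cell_fork []
carriage_fork [([355.5, 200.9], 0.64, [0.6034, -0.0285])]
carriage_knob [([362.4, 200.6], 0.89, [0.6087, -0.0871]), ([373.3, 281.8], 0.68, [0.5116, -0.507])]
link_wide_eye [([334.5, 275.4], 0.79, [0.4589, -0.3195]), ([358.6, 183.3], 0.46, [0.6997, 0.2486])]
link_narrow_eye [([288.7, 272.6], 0.96, [0.3286, -0.2788]), ([326.1, 183.2], 0.44, [0.5714, 0.2753])]
proof_link [([310.5, 274.3], 0.87, [0.3924, -0.291])]
pin_wide [([355.8, 212.1], 0.52, [0.5986, -0.053]), ([288.7, 167.1], 0.4, [0.4327, 0.3516])]
pin_narrow [([328.2, 183.0], 0.73, [0.5569, 0.1808]), ([271.9, 175.7], 0.65, [0.3554, 0.286])]
pin_block [([288.4, 184.9], 0.93, [0.4226, 0.3039])]
tester [([357.2, 213.2], 0.96, [0.6307, 0.0309])]
duster_can [([327.8, 180.6], 0.91, [0.587, 0.3105]), ([357.4, 199.8], 0.61, [0.6599, 0.1286])]
wash_bottle [([376.4, 281.0], 0.74, [0.5753, -0.362])]
flux_bottle [([297.4, 210.2], 0.58, [0.4221, 0.0955]), ([276.0, 174.9], 0.38, [0.3867, 0.4048])]
steel_cup []
tape_amber [([305.6, 234.2], 0.77, [0.4204, -0.0701])]
marker [([313.0, 214.7], 0.61, [0.4715
[... 887 characters left out ...]
73.8], 0.86, [0.592, 0.3201]), ([391.8, 204.7], 0.39, [0.3468, -0.2908])]
wash_bottle [([343.1, 190.1], 0.57, [0.5662, -0.3664])]
flux_bottle [([329.5, 246.3], 0.67, [0.4388, 0.0875])]
steel_cup [([294.4, 200.1], 0.55, [0.7031, -0.208])]
tape_amber [([350.1, 227.7], 0.76, [0.4244, -0.0572])]
marker [([331.4, 246.3], 0.61, [0.4333, 0.0854]), ([324.5, 234.0], 0.53, [0.4858, 0.0153])]
pliers [([350.6, 226.0], 0.71, [0.4271, -0.0698]), ([398.3, 185.9], 0.45, [0.3737, -0.4854])]
solder_spool [([314.2, 190.8], 0.51, [0.6712, -0.3209])]
1.9 0.0187 [[-9.61642984e-01 -2.74304157e-01 -1.26558823e-05]
 [-2.74304157e-01  9.61642984e-01  2.18929585e-05]
 [ 6.16511093e-06  2.45247711e-05 -1.00000000e+00]]
```

View pics/scene0.png

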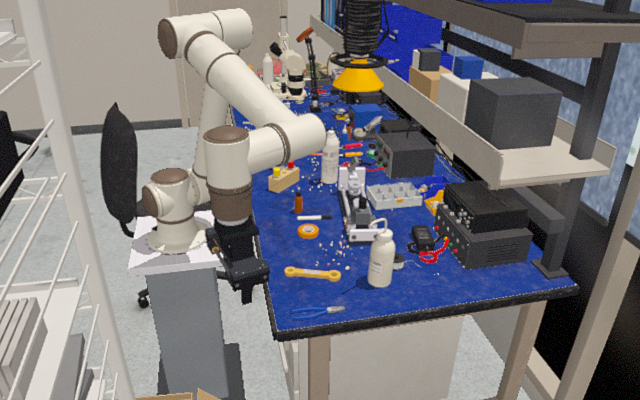

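View pics/side0.png

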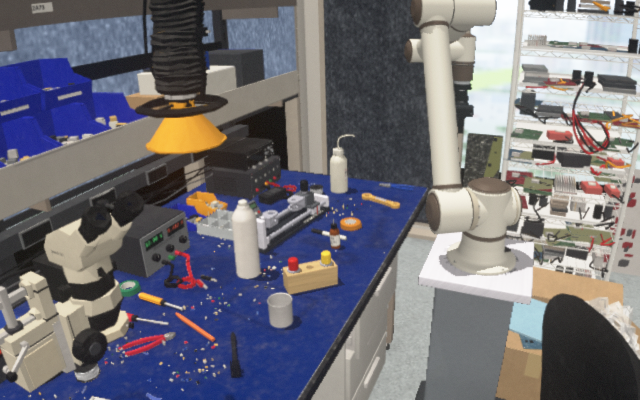

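The scene view shows the link at about (311,274), tester around (357,200), block at (285,178), and the wash bottle at (380,260). The side view shows the red pin at (293,264), yellow at (326,258), the can at (246,240) and the cup at (280,310).

```bash
cat >> h.py <<'E'
def plan(xyz,yaw=None,n=None,step=.04):
    """rows to bring TCP to xyz; yaw = world angle (deg) of tool y axis, mod 180"""
    s=r.sense(); R=np.array(s["ee_rot"]); p=np.array(s["tcp_pos"]); d=np.array(xyz)-p
    cur=np.degrees(np.arctan2(R[1,1],R[0,1])); t=0
    if yaw is not None: t=-((yaw-cur+90)%180-90)   # tool z down
    loc=R.T@d; k=n or int(max(np.ceil(abs(loc).max()/step),1))
    print("pos",p.round(4),"yaw",round(cur,2),"| shift total",loc.round(4),"rows",k,(loc/k).round(4).tolist(),"| turn",round(t,2),"j",np.round(s["joints"],0),"t",round(s["time_s"],2))
E
python3 - <<'E'
from h import *
p=imaging.capture("wrist"); s=r.sense(); R=np.array(s["ee_rot"])
print(R.T@(np.array(p["eye"])-s["tcp_pos"]), (R.T@np.array(p["orientation"])).round(3), p["intrinsics"])
plan([.39,-.295,.25],71)
E
```

```text
[ 0.07073045  0.00024614 -0.16284619] [[ 0.    -0.966 -0.257]
 [ 1.     0.    -0.001]
 [ 0.001 -0.257  0.966]] [[335.41158188   0.         322.26939963]
 [  0.         335.41158188 200.80309338]
 [  0.           0.           1.        ]]
pos [ 0.1714 -0.601   0.2226] yaw 105.92 | shift total [-0.2941  0.2343 -0.0274] rows 8 [-0.0368, 0.0293, -0.0034] | turn 34.92 j [-59.  22.   0.   0. -68. -15.] t 1.95
```

apply_moves([
  [[-0.0368,0.0293,-0.0034],0],
  [[-0.0368,0.0293,-0.0034],0],
  [[-0.0368,0.0293,-0.0034],0],
  [[-0.0368,0.0293,-0.0034],0],
  [[-0.0368,0.0293,-0.0034],0],
], hand=0.06)

```text
time_s: 2.37
tcp_pos: [0.2929, -0.4304, 0.2378]
ee_rot: [[-0.962, -0.274, 0.0], [-0.274, 0.962, -0.0], [-0.0, -0.0, -1.0]]
wrist_force: [0.7, -1.0, 0.8]
gripper_width: 0.732
gripper_force: 0.0
```

apply_moves([
  [[-0.0368,0.0293,-0.0034],0],
  [[-0.0368,0.0293,-0.0034],0],
  [[-0.0368,0.0293,-0.0034],0],
])

```text
time_s: 2.62
tcp_pos: [0.3655, -0.3288, 0.2471]
ee_rot: [[-0.962, -0.274, 0.001], [-0.274, 0.962, -0.0], [-0.001, -0.001, -1.0]]
wrist_force: [0.9, -0.7, 0.1]
gripper_width: 0.694
gripper_force: 0.0
```

apply_moves([
  [[0,0,0],7],
  [[0,0,0],7],
  [[0,0,0],7],
  [[0,0,0],7],
  [[0,0,0],7],
])

```text
time_s: 3.03
tcp_pos: [0.3649, -0.3303, 0.2468]
ee_rot: [[-0.943, 0.332, 0.0], [0.332, 0.943, -0.0], [-0.0, -0.0, -1.0]]
wrist_force: [0.2, 0.1, 0.1]
gripper_width: 0.687
gripper_force: 0.0
```

Run:
```python
from h import *
p=imaging.capture("wrist"); cv2.imwrite("pics/w1.png",p["frame"])
for n,z in dict(link_wide_eye=.007,link_narrow_eye=.007,proof_link=0).items():
    print(n,[(u.round(1).tolist(),round(k,2),atz(p,u,z)[:2].round(4).tolist()) for u,k in find(p,n)])
plan([.6,-.02,.30],180)
```

```text
link_wide_eye [([353.3, 228.9], 0.67, [0.4474, -0.3181])]
link_narrow_eye [([359.1, 131.8], 0.81, [0.3343, -0.274])]
proof_link [([360.3, 182.7], 0.73, [0.3948, -0.2911])]
pos [ 0.3648 -0.3306  0.2467] yaw 71.09 | shift total [-0.1219  0.37   -0.0533] rows 10 [-0.0122, 0.037, -0.0053] | turn 71.09 j [-23.   8. -15.   0. -67. -86.] t 3.23
```

View pics/w1.png

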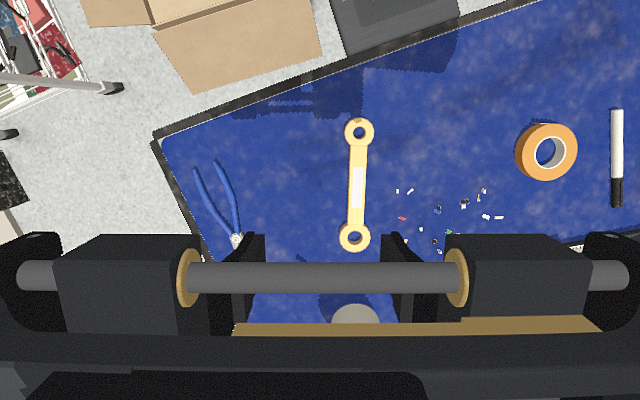

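The wrist view shows the link with its narrow eye at (359,131) and wide eye at (354,237). The network's wide point is about 8 px off, so I'll measure from the mask.

```bash
sed -i 's/t=-((yaw-cur+90)%180-90)/t=-((yaw-cur+180)%360-180)/' h.py
cat >> h.py <<'E'
def link_pose(p,z=.014):
    m=np.array(models.cut_out(p,"proof_link")[0]["region"]).astype(np.uint8)
    c=max(cv2.findContours(m,cv2.RETR_EXTERNAL,cv2.CHAIN_APPROX_NONE)[0],key=cv2.contourArea)[:,0]
    X=np.array([atz(p,u,z)[:2] for u in c])
    v=cv2.fitLine(X.astype(np.float32),cv2.DIST_L2,0,1e-4,1e-4).ravel(); d=v[:2]
    (cx,cy),(w,h),a=cv2.minAreaRect(X.astype(np.float32)*1000)
    s=(X-v[2:])@d
    ends=[v[2:]+d*s.min(),v[2:]+d*s.max()]
    return np.array([cx,cy])/1000,d,(w,h),ends
E
python3 - <<'E'
from h import *
p=imaging.capture("wrist"); print(link_pose(p))
for u in((354.5,237),(359.5,131.5)): print(atz(p,u,.014)[:2])
plan([.6,-.03,.30],180)
E
```

```text
(array([ 0.39564322, -0.29961096]), array([ 0.93885   , -0.34432647], dtype=float32), (39.28525161743164, 163.54949951171875), [array([ 0.31930882, -0.27002571]), array([ 0.47297396, -0.32638293])])
[ 0.45521124 -0.31926912]
[ 0.33279954 -0.27458215]
pos [ 0.3647 -0.3306  0.2466] yaw 71.03 | shift total [-0.1248  0.3608 -0.0534] rows 10 [-0.0125, 0.0361, -0.0053] | turn -108.97 j [-23.   8. -15.   0. -67. -86.] t 3.33
```

apply_moves([
  [[-0.0115,0.033,-0.005],0],
  [[-0.0115,0.033,-0.005],0],
  [[-0.0115,0.033,-0.005],0],
  [[-0.0115,0.033,-0.005],0],
  [[-0.0115,0.033,-0.005],0],
])

```text
time_s: 3.75
tcp_pos: [0.4737, -0.1922, 0.272]
ee_rot: [[-0.945, 0.326, 0.0], [0.326, 0.945, -0.0], [-0.0, 0.0, -1.0]]
wrist_force: [0.8, -0.8, -0.4]
gripper_width: 0.69
gripper_force: 0.0
```

apply_moves([
  [[-0.0115,0.033,-0.005],0],
  [[-0.0115,0.033,-0.005],0],
  [[-0.0115,0.033,-0.005],0],
  [[-0.0115,0.033,-0.005],0],
  [[-0.0115,0.033,-0.005],0],
])

```text
time_s: 4.17
tcp_pos: [0.5821, -0.0548, 0.2969]
ee_rot: [[-0.946, 0.325, 0.0], [0.325, 0.946, -0.0], [-0.0, -0.0, -1.0]]
wrist_force: [0.5, -1.5, -0.5]
gripper_width: 0.687
gripper_force: 0.0
```

apply_moves([
  [[-0.0115,0.033,-0.005],0],
  [[0,0,0],-7],
  [[0,0,0],-7],
  [[0,0,0],-7],
  [[0,0,0],-7],
])

```text
time_s: 4.58
tcp_pos: [0.6031, -0.0285, 0.3012]
ee_rot: [[-0.987, -0.163, -0.001], [-0.163, 0.987, -0.0], [0.001, -0.0, -1.0]]
wrist_force: [0.1, -0.6, 0.6]
gripper_width: 0.691
gripper_force: 0.0
```

apply_moves([
  [[0,0,0],-7],
  [[0,0,0],-7],
  [[0,0,0],-7],
  [[0,0,0],-7],
  [[0,0,0],-7],
])

```text
time_s: 5.0
tcp_pos: [0.603, -0.0289, 0.3014]
ee_rot: [[-0.715, -0.699, -0.0], [-0.699, 0.715, 0.0], [0.0, 0.0, -1.0]]
wrist_force: [0.1, 0.1, -0.4]
gripper_width: 0.692
gripper_force: 0.0
```

apply_moves([
  [[0,0,0],-7],
  [[0,0,0],-7],
  [[0,0,0],-7],
  [[0,0,0],-7],
  [[0,0,0],-7],
])

```text
time_s: 5.42
tcp_pos: [0.603, -0.0289, 0.3014]
ee_rot: [[-0.185, -0.983, -0.0], [-0.983, 0.185, -0.0], [0.0, 0.0, -1.0]]
wrist_force: [-0.3, -0.4, -0.2]
gripper_width: 0.688
gripper_force: 0.0
```

Run:
```python
from h import *
p=imaging.capture("wrist"); cv2.imwrite("pics/w2.png",p["frame"])
for n,z in dict(cell_fork=.086,carriage_fork=.086,carriage_knob=.118,tester=0,pin_block=0,pin_wide=.056).items():
    print(n,[(u.round(1).tolist(),round(k,2),atz(p,u,z)[:2].round(4).tolist()) for u,k in find(p,n)])
plan([.6,-.03,.30],180)
```

```text
cell_fork []
carriage_fork [([311.4, 178.9], 0.91, [0.6153, -0.0269])]
carriage_knob [([300.6, 122.7], 0.67, [0.6128, -0.0916])]
tester [([314.2, 205.6], 0.92, [0.6248, 0.0282])]
pin_block []
pin_wide [([420.3, 179.3], 0.32, [0.4844, 0.0041])]
pos [ 0.603  -0.0289  0.3015] yaw 168.84 | shift total [0.0017 0.0027 0.0015] rows 1 [0.0017, 0.0027, 0.0015] | turn -11.16 j [ 13.  18.   5.  -0. -78. -24.] t 5.77
```

View pics/w2.png

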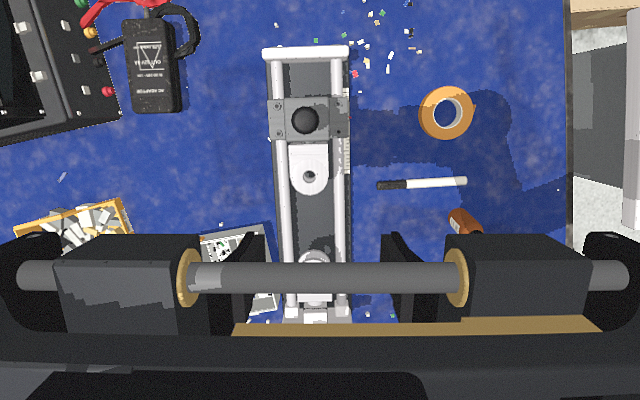

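Carriage fork hole at (310,177), knob at (305,120), cell fork half hidden at (313,258). I'll shift along +y to see it.

apply_moves([
  [[0,0,0],-5.5],
  [[0,0,0],-5.5],
  [[-0.03,0,0],0],
  [[-0.03,0,0],0],
  [[-0.03,0,0],0],
])

```text
time_s: 6.18
tcp_pos: [0.603, 0.0617, 0.3017]
ee_rot: [[-0.004, -1.0, 0.0], [-1.0, 0.004, 0.0], [-0.0, -0.0, -1.0]]
wrist_force: [-0.2, 0.5, -0.2]
gripper_width: 0.691
gripper_force: 0.0
```

Run:
```python
from h import *
p=imaging.capture("wrist"); cv2.imwrite("pics/w3.png",cv2.resize(p["frame"][60:260,180:480],None,fx=2.6,fy=2.6,interpolation=2))
for n,z in dict(cell_fork=.086,carriage_fork=.086,carriage_knob=.118,tester=0,pin_block=0,pin_wide=.056).items():
    print(n,[(u.round(1).tolist(),round(k,2),atz(p,u,z)[:2].round(4).tolist()) for u,k in find(p,n)])
np.savez("w3.npz",**{k:np.array(p[k]) for k in("intrinsics","dist","eye","orientation")})
plan([.6,-.03,.30],180)
```

```text
cell_fork [([292.6, 202.2], 0.97, [0.6372, 0.0937])]
carriage_fork [([308.0, 90.8], 0.67, [0.6174, -0.0307])]
carriage_knob [([315.0, 20.8], 0.7, [0.6087, -0.0927])]
tester [([304.5, 142.3], 0.56, [0.6265, 0.032])]
pin_block [([420.3, 131.3], 0.67, [0.4682, 0.0174]), ([447.9, 177.3], 0.56, [0.4244, 0.0814])]
pin_wide []
pos [0.6031 0.0603 0.3016] yaw 179.85 | shift total [0.0903 0.0028 0.0016] rows 3 [0.0301, 0.0009, 0.0005] | turn -0.15 j [ 21.  18.   5.   0. -78. -21.] t 6.53
```

View pics/w3.png

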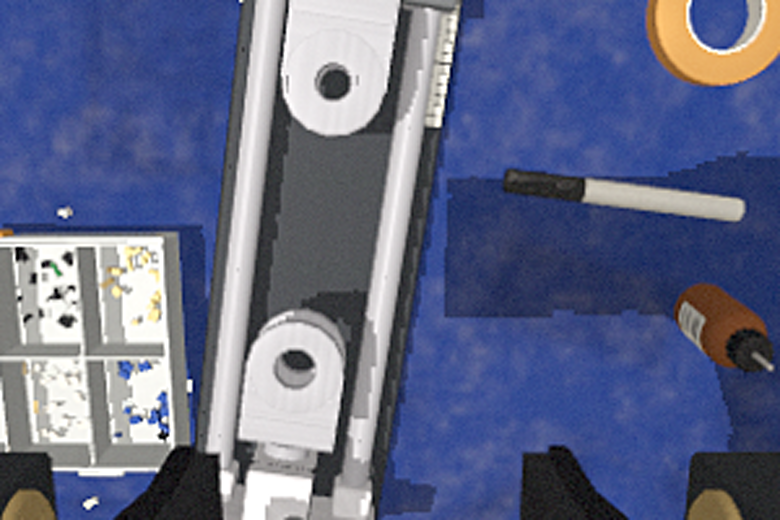

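Crop: carriage hole at (332,82), cell hole (295,368) → (0.618,-0.030) and (0.637,0.093): 124.7 mm apart (q≈0.025), tester turned about -8.8°. I'll grip the knob along the rails and set it.

apply_moves([
  [[0.038,-0.001,0],0],
  [[0.038,-0.001,0],0],
  [[0.038,-0.001,0],0],
  [[0.038,-0.001,0],0],
  [[0,0,0],7.05],
])

```text
time_s: 6.95
tcp_pos: [0.6062, -0.0975, 0.3017]
ee_rot: [[-0.133, -0.991, -0.0], [-0.991, 0.133, -0.002], [0.002, 0.0, -1.0]]
wrist_force: [-0.3, 0.4, 1.1]
gripper_width: 0.695
gripper_force: 0.0
```

apply_moves([
  [[0,0,0],7.05],
  [[0,0,0],7.05],
  [[0,0,0],7.05],
  [[0,0,0],7.05],
  [[0,0,0],7.05],
])

```text
time_s: 7.37
tcp_pos: [0.6066, -0.0922, 0.3017]
ee_rot: [[-0.68, -0.733, 0.0], [-0.733, 0.68, -0.0], [-0.0, -0.0, -1.0]]
wrist_force: [-0.1, -0.3, 0.3]
gripper_width: 0.686
gripper_force: 0.0
```

apply_moves([
  [[0,0,0],7.05],
  [[0,0,0],7.05],
  [[0,0,0],7.05],
  [[0,0,0],7.05],
  [[0,0,0],7.05],
])

```text
time_s: 7.78
tcp_pos: [0.6066, -0.0921, 0.3017]
ee_rot: [[-0.978, -0.206, 0.0], [-0.206, 0.978, -0.0], [-0.0, -0.0, -1.0]]
wrist_force: [-0.7, -0.1, 0.2]
gripper_width: 0.693
gripper_force: 0.0
```

apply_moves([
  [[0,0,0],7.05],
  [[0,0,0],7.05],
  [[0,0,0],7.05],
  [[0,0,0],0],
])

```text
time_s: 8.12
tcp_pos: [0.6066, -0.092, 0.3017]
ee_rot: [[-0.988, 0.157, 0.0], [0.157, 0.988, -0.0], [-0.0, -0.0, -1.0]]
wrist_force: [0.3, -0.4, -0.0]
gripper_width: 0.692
gripper_force: 0.0
```

Run:
```python
from h import *
p={k:v for k,v in np.load("w3.npz").items()}
a=atz(p,(307.7,91.5),.086)[:2];b=atz(p,(293.5,201.5),.086)[:2]
d=(b-a)/np.linalg.norm(b-a); print(a,b,np.linalg.norm(b-a),np.degrees(np.arctan2(d[1],d[0])),"knob now",a-.064*d,"target",b-.194*d)
# check with whole tester features: network knob
k=a-.064*d
plan([k[0],k[1],.098],81.2)
```

```text
[ 0.61775317 -0.03000044] [0.63613133 0.0928679 ] 0.12423520160911476 81.49298909267367 knob now [ 0.60828562 -0.0932963 ] target [ 0.60743283 -0.09899767]
pos [ 0.6066 -0.092   0.3017] yaw 80.99 | shift total [-0.0018 -0.001   0.2037] rows 6 [-0.0003, -0.0002, 0.0339] | turn -0.21 j [   6.   19.    7.    0.  -78. -105.] t 8.12
```

apply_moves([
  [[-0.001,-0.001,0.04],0],
  [[-0.001,0,0.04],0],
  [[0,0,0.04],0],
  [[0,0,0.04],0],
  [[0,0,0.03],0],
])

```text
time_s: 8.53
tcp_pos: [0.6069, -0.0929, 0.1085]
ee_rot: [[-0.989, 0.151, -0.003], [0.151, 0.989, 0.0], [0.003, -0.0, -1.0]]
wrist_force: [-0.5, 0.1, -0.6]
gripper_width: 0.686
gripper_force: 0.0
```

apply_moves([
  [[0,0,0.0137],0],
  [[0,0,0],0],
])

```text
time_s: 8.7
tcp_pos: [0.6057, -0.093, 0.0935]
ee_rot: [[-0.988, 0.152, -0.009], [0.152, 0.988, -0.0], [0.009, -0.002, -1.0]]
wrist_force: [0.0, 0.4, -0.2]
gripper_width: 0.688
gripper_force: 0.0
```

apply_moves([
  [[0,0,0],0],
  [[0,0,0],0],
  [[0,0,0],0],
  [[0,0,0],0],
], hand=0.0)

```text
time_s: 9.03
tcp_pos: [0.6098, -0.0922, 0.0998]
ee_rot: [[-0.988, 0.152, 0.004], [0.152, 0.988, 0.0], [-0.004, 0.001, -1.0]]
wrist_force: [-0.4, 0.1, -0.2]
gripper_width: 0.47
gripper_force: 0.0
```

Run:
```python
from h import *
plan([.60743,-.099,.098],81.49); print(r.sense()["gripper_width"]*87,r.sense()["wrist_force"])
```

```text
pos [ 0.6098 -0.0922  0.0998] yaw 81.25 | shift total [ 0.0013 -0.0071  0.0018] rows 1 [0.0013, -0.0071, 0.0018] | turn -0.24 j [   6.   27.  -10.    0.  -52. -105.] t 9.03
40.89349816043318 [-0.44721353  0.12311187 -0.18893874]
```

apply_moves([
  [[0,0,0],0],
  [[0,0,0],0],
  [[0,0,0],0],
  [[0,0,0],0],
  [[0,0,0],0],
])

```text
time_s: 9.45
tcp_pos: [0.6091, -0.0923, 0.0989]
ee_rot: [[-0.988, 0.152, 0.001], [0.152, 0.988, -0.0], [-0.001, -0.0, -1.0]]
wrist_force: [-1.2, -0.3, 4.8]
gripper_width: 0.306
gripper_force: 30.0
```

Run:
```python
from h import *
plan([.60743,-.099,.098],81.49); print(r.sense()["gripper_width"]*87,r.sense()["wrist_force"],r.sense()["gripper_force"])
```

```text
pos [ 0.6091 -0.0923  0.0989] yaw 81.24 | shift total [ 0.0007 -0.0069  0.0009] rows 1 [0.0007, -0.0069, 0.0009] | turn -0.25 j [   6.   27.  -10.    0.  -52. -105.] t 9.45
26.639512182588412 [-1.20875367 -0.25864199  4.83951207] 30.001394254504703
```

apply_moves([
  [[0,-0.002,0],0],
  [[0,-0.002,0],0],
  [[0,-0.002,0],0],
  [[0,-0.0008,0],0],
  [[0,0,0],0],
])

```text
time_s: 9.87
tcp_pos: [0.6081, -0.0985, 0.0988]
ee_rot: [[-0.988, 0.152, 0.001], [0.152, 0.988, 0.0], [-0.001, 0.001, -1.0]]
wrist_force: [-1.8, 1.8, 5.2]
gripper_width: 0.307
gripper_force: 30.0
```

apply_moves([
  [[0,0,0],0],
  [[0,0,0],0],
  [[0,0,0],0],
])

```text
time_s: 10.12
tcp_pos: [0.6082, -0.0985, 0.0989]
ee_rot: [[-0.988, 0.152, 0.001], [0.152, 0.988, 0.0], [-0.001, 0.0, -1.0]]
wrist_force: [-1.4, 1.2, 6.1]
gripper_width: 0.313
gripper_force: 30.0
```

apply_moves([
  [[0,0,0],0],
  [[0,0,0],0],
  [[0,0,0],0],
], hand=0.055)

```text
time_s: 10.37
tcp_pos: [0.6073, -0.0987, 0.0973]
ee_rot: [[-0.988, 0.153, -0.001], [0.153, 0.988, 0.0], [0.001, 0.0, -1.0]]
wrist_force: [0.0, -0.2, -0.4]
gripper_width: 0.456
gripper_force: 0.0
```

apply_moves([
  [[0,0,-0.02],0],
  [[0,0,-0.035],0],
  [[0,0,-0.035],0],
  [[0,0,-0.035],0],
  [[0,0,-0.025],0],
])

```text
time_s: 10.78
tcp_pos: [0.6084, -0.099, 0.251]
ee_rot: [[-0.988, 0.153, 0.003], [0.153, 0.988, -0.0], [-0.003, 0.0, -1.0]]
wrist_force: [0.3, 0.2, 0.2]
gripper_width: 0.625
gripper_force: 0.0
```

Run:
```python
from h import *
plan([.394,-.297,.2],70,step=.034); print(r.sense()["gripper_width"]*87,r.sense()["wrist_force"])
```

```text
pos [ 0.6084 -0.099   0.251 ] yaw 81.23 | shift total [ 0.1818 -0.2284  0.0503] rows 7 [0.026, -0.0326, 0.0072] | turn 11.23 j [   6.   20.    2.    0.  -71. -105.] t 10.78
54.39433314899369 [0.31625812 0.22510899 0.20190776]
```

apply_moves([
  [[0.026,-0.0326,0],0],
  [[0.026,-0.0326,0],0],
  [[0.026,-0.0326,0],0],
  [[0.026,-0.0326,0.0],0],
  [[0.026,-0.0326,0.01],0],
])

```text
time_s: 11.2
tcp_pos: [0.4545, -0.2405, 0.2395]
ee_rot: [[-0.988, 0.152, 0.003], [0.152, 0.988, -0.001], [-0.003, -0.001, -1.0]]
wrist_force: [1.6, -0.6, 0.7]
gripper_width: 0.632
gripper_force: 0.0
```

apply_moves([
  [[0.026,-0.0326,0.02],0],
  [[0.026,-0.0326,0.02],0],
  [[0,0,0.02],5.6],
  [[0,0,0.02],5.6],
  [[0,0,0],0],
])

```text
time_s: 11.62
tcp_pos: [0.3966, -0.2894, 0.1582]
ee_rot: [[-0.938, 0.346, -0.008], [0.346, 0.938, 0.004], [0.009, 0.001, -1.0]]
wrist_force: [-0.8, 0.6, -0.3]
gripper_width: 0.632
gripper_force: 0.0
```

Run:
```python
from h import *
plan([.394,-.297,.004],70,step=.034)
```

```text
pos [ 0.3966 -0.2894  0.1582] yaw 69.76 | shift total [-0.0016 -0.0082  0.1541] rows 5 [-0.0003, -0.0016, 0.0308] | turn -0.24 j [-17.  13. -23.  -0. -55. -93.] t 11.62
```

apply_moves([
  [[0,-0.004,0.03],0],
  [[0,-0.004,0.03],0],
  [[0,0,0.03],0],
  [[0,0,0.025],0],
  [[0,0,0.015],0],
])

```text
time_s: 12.03
tcp_pos: [0.3967, -0.2971, 0.0302]
ee_rot: [[-0.941, 0.339, -0.003], [0.339, 0.941, 0.001], [0.003, 0.0, -1.0]]
wrist_force: [-1.0, 0.3, -0.1]
gripper_width: 0.626
gripper_force: 0.0
```

apply_moves([
  [[0,0,0.008],0],
  [[0,0,0.004],0],
  [[0,0,0.002],0],
  [[0,0,0.001],0],
  [[0,0,0],0],
])

```text
time_s: 12.45
tcp_pos: [0.3981, -0.2979, 0.018]
ee_rot: [[-0.94, 0.341, 0.002], [0.341, 0.94, -0.001], [-0.002, -0.0, -1.0]]
wrist_force: [-0.5, 0.1, 1.3]
gripper_width: 0.631
gripper_force: 0.0
```

Run:
```python
from h import *
plan([.394,-.297,.004],70,step=.034)
print(r.sense()["wrist_force"])
```

```text
pos [ 0.3981 -0.2979  0.018 ] yaw 70.07 | shift total [ 0.0042 -0.0006  0.014 ] rows 1 [0.0042, -0.0006, 0.014] | turn 0.07 j [-18.  25. -32.   0. -34. -92.] t 12.45
[-0.54674009  0.14205873  1.2887207 ]
```

apply_moves([
  [[0.002,0,0.004],0],
  [[0.002,0,0.004],0],
  [[0,0,0.004],0],
  [[0,0,0.0015],0],
  [[0,0,0],0],
])

```text
time_s: 12.87
tcp_pos: [0.3931, -0.2962, 0.0032]
ee_rot: [[-0.94, 0.342, -0.001], [0.342, 0.94, 0.0], [0.001, -0.0, -1.0]]
wrist_force: [-0.3, -0.6, -1.0]
gripper_width: 0.634
gripper_force: 0.0
```

apply_moves([
  [[0,0,0],0],
  [[0,0,0],0],
  [[0,0,0],0],
  [[0,0,0],0],
  [[0,0,0],0],
], hand=0.0)

```text
time_s: 13.28
tcp_pos: [0.3936, -0.2963, 0.0037]
ee_rot: [[-0.94, 0.342, 0.0], [0.342, 0.94, -0.0], [-0.0, 0.0, -1.0]]
wrist_force: [0.6, -0.2, -1.2]
gripper_width: 0.342
gripper_force: 0.0
```

apply_moves([
  [[0,0,0],0],
  [[0,0,0],0],
  [[0,0,0],0],
])

```text
time_s: 13.53
tcp_pos: [0.3935, -0.2963, 0.0037]
ee_rot: [[-0.94, 0.342, 0.0], [0.342, 0.94, -0.0], [-0.0, -0.0, -1.0]]
wrist_force: [0.4, -0.2, 0.5]
gripper_width: 0.229
gripper_force: 30.0
```

Run:
```python
from h import *
plan([.394,-.297,.004],70,step=.034)
print(r.sense()["wrist_force"],r.sense()["gripper_width"]*87,r.sense()["gripper_force"])
p=imaging.capture("wrist"); cv2.imwrite("pics/w4.png",p["frame"])
print(link_pose(p)); print(find(p,"link_narrow_eye"))
```

```text
pos [ 0.3935 -0.2963  0.0037] yaw 70.02 | shift total [-0.0007 -0.0005 -0.0003] rows 1 [-0.0007, -0.0005, -0.0003] | turn 0.02 j [-18.  26. -33.   0. -32. -92.] t 13.53
[ 0.41505911 -0.1554957   0.46469517] 19.893732221564367 29.993779063224792
(array([ 0.35658301, -0.28270251]), array([ 0.9400766 , -0.34096333], dtype=float32), (33.925621032714844, 80.27778625488281), [array([ 0.31881977, -0.26909825]), array([ 0.39428706, -0.29647004])])
[(array([321.408, 128.8  ]), 0.66)]
```

View pics/w4.png

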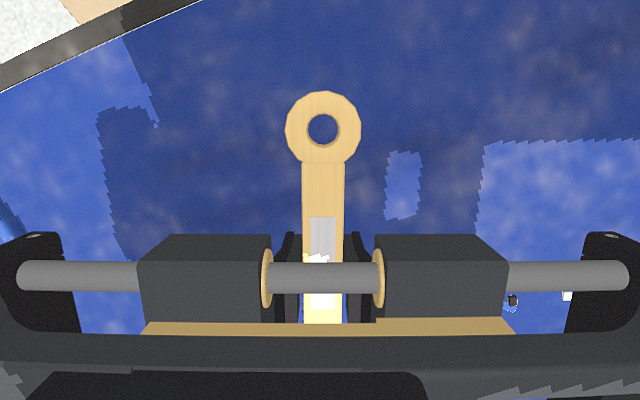

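The link is gripped across the bar, with the narrow hole at (323,129) straight along tool +x. Next I lift and turn it.

apply_moves([
  [[0,0,-0.01],0],
  [[0,0,-0.03],0],
  [[0,0,-0.04],0],
  [[0,0,-0.04],0],
  [[0,0,-0.03],0],
])

```text
time_s: 14.1
tcp_pos: [0.3937, -0.2964, 0.1562]
ee_rot: [[-0.94, 0.342, 0.002], [0.342, 0.94, -0.001], [-0.002, -0.0, -1.0]]
wrist_force: [1.1, 0.1, -1.9]
gripper_width: 0.225
gripper_force: 30.0
```

apply_moves([
  [[0,0,-0.01],-6.76],
  [[0,0,0],-6.76],
  [[0,0,0],-6.76],
  [[0,0,0],-6.76],
  [[0,0,0],-6.76],
])

```text
time_s: 14.52
tcp_pos: [0.3927, -0.2958, 0.163]
ee_rot: [[-0.97, -0.244, -0.001], [-0.244, 0.97, 0.001], [0.001, 0.001, -1.0]]
wrist_force: [-0.1, 0.0, -2.7]
gripper_width: 0.225
gripper_force: 30.0
```

apply_moves([
  [[0,0,0],-6.76],
  [[0,0,0],-6.76],
  [[0,0,0],-6.76],
  [[0,0,0],-6.76],
  [[0,0,0],-6.76],
])

```text
time_s: 14.93
tcp_pos: [0.3927, -0.2958, 0.1628]
ee_rot: [[-0.67, -0.742, -0.002], [-0.742, 0.67, 0.001], [0.0, 0.002, -1.0]]
wrist_force: [0.5, -0.6, -2.7]
gripper_width: 0.225
gripper_force: 30.0
```

apply_moves([
  [[0,0,0],-6.76],
  [[0,0,0],-6.76],
  [[0,0,0],-6.76],
  [[0,0,0],-6.76],
  [[0,0,0],-6.76],
])

```text
time_s: 15.35
tcp_pos: [0.3927, -0.2958, 0.1628]
ee_rot: [[-0.144, -0.99, -0.002], [-0.99, 0.144, 0.001], [-0.001, 0.002, -1.0]]
wrist_force: [-0.5, 0.1, -3.1]
gripper_width: 0.226
gripper_force: 30.0
```

Run:
```python
from h import *
p=imaging.capture("wrist"); s=r.sense(); R=np.array(s["ee_rot"]); t=np.array(s["tcp_pos"])
zt=t[2]-.0037+.0135
m=find(p,"link_narrow_eye"); print(m)
for u in [(323,129)]+[a for a,_ in m]: print(R.T@(atz(p,u,zt)-t))
print(s["gripper_width"]*87)
plan([.5573,.039,.19],171.4,step=.033)
```

```text
[(array([324.672, 129.8  ]), 0.98)]
[ 0.06290227  0.00108857 -0.00985513]
[ 0.0625474   0.00183575 -0.00985354]
19.781898341721153
pos [ 0.3929 -0.2959  0.1629] yaw 171.38 | shift total [-0.3558 -0.1124 -0.027 ] rows 11 [-0.0323, -0.0102, -0.0025] | turn -0.02 j [-18.  12. -23.  -0. -55.   9.] t 15.45
```

apply_moves([
  [[-0.0323,-0.0102,-0.0025],0],
  [[-0.0323,-0.0102,-0.0025],0],
  [[-0.0323,-0.0102,-0.0025],0],
  [[-0.0323,-0.0102,-0.0025],0],
  [[-0.0323,-0.0102,-0.0025],0],
])

```text
time_s: 15.87
tcp_pos: [0.4679, -0.1427, 0.1759]
ee_rot: [[-0.153, -0.988, -0.001], [-0.988, 0.153, 0.0], [-0.0, 0.001, -1.0]]
wrist_force: [0.7, 0.4, -1.7]
gripper_width: 0.226
gripper_force: 30.0
```

apply_moves([
  [[-0.0323,-0.0102,-0.0025],0],
  [[-0.0323,-0.0102,-0.0025],0],
  [[-0.0323,-0.0102,-0.0025],0],
  [[-0.0323,-0.0102,-0.0025],0],
  [[-0.0323,-0.0102,-0.0025],0],
])

```text
time_s: 16.28
tcp_pos: [0.5424, 0.0095, 0.1883]
ee_rot: [[-0.153, -0.988, -0.001], [-0.988, 0.153, 0.0], [0.0, 0.001, -1.0]]
wrist_force: [0.7, -1.1, -2.2]
gripper_width: 0.224
gripper_force: 30.0
```

apply_moves([
  [[-0.025,-0.01,-0.0025],0],
  [[-0.008,-0.003,0],0],
  [[0,0,0],0],
  [[0,0,0],0],
])

```text
time_s: 16.62
tcp_pos: [0.5595, 0.0386, 0.1902]
ee_rot: [[-0.151, -0.989, -0.002], [-0.989, 0.151, -0.0], [0.001, 0.002, -1.0]]
wrist_force: [0.3, -0.8, -1.6]
gripper_width: 0.223
gripper_force: 30.0
```

```bash
cat >> h.py <<'E'
def show(p,name,x0,y0,x1,y1,f):
    cv2.imwrite(name,cv2.resize(p["frame"][y0:y1,x0:x1],None,fx=f,fy=f,interpolation=2))
E
python3 - <<'E'
from h import *
p=imaging.capture("wrist"); s=r.sense(); R=np.array(s["ee_rot"]); t=np.array(s["tcp_pos"])
show(p,"pics/w5.png",180,0,480,220,2.6)
np.savez("w5.npz",**{k:np.array(p[k]) for k in("intrinsics","dist","eye","orientation")})
for n,z in dict(carriage_fork=.086,carriage_knob=.118,link_narrow_eye=t[2]+.01).items():
    print(n,[(u.round(1).tolist(),round(k,2),atz(p,u,z)[:2].round(4).tolist()) for u,k in find(p,n)])
plan([.5573,.039,.066],171.4,step=.033)
E
```

```text
carriage_fork [([236.4, 118.6], 0.74, [0.6148, -0.0362])]
carriage_knob [([214.1, 21.0], 0.79, [0.6085, -0.0982])]
link_narrow_eye [([322.8, 127.2], 0.76, [0.5493, -0.0243])]
pos [0.5597 0.0375 0.191 ] yaw 171.3 | shift total [-0.0012  0.0025  0.125 ] rows 4 [-0.0003, 0.0006, 0.0313] | turn -0.1 j [ 20.  17. -11.  -0. -61. -29.] t 16.82
```

View pics/w5.png

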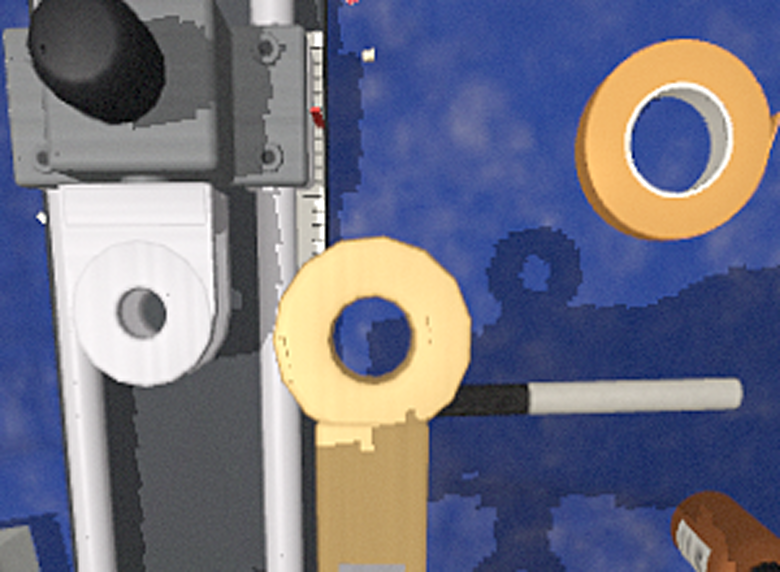

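Crop: carriage hole at (143,312), link hole at (372,339). The robot-known knob position agrees with this to within about 1.5 mm. I'll descend in front of the forks.

apply_moves([
  [[-0.0012,0.002,0.03],0],
  [[0,0,0.035],0],
  [[0,0,0.03],0],
  [[0,0,0.015],0],
  [[0,0,0.007],0],
])

```text
time_s: 17.23
tcp_pos: [0.5563, 0.0386, 0.0714]
ee_rot: [[-0.151, -0.988, -0.005], [-0.988, 0.151, -0.002], [0.002, 0.005, -1.0]]
wrist_force: [-1.4, -0.8, -1.2]
gripper_width: 0.225
gripper_force: 30.0
```

apply_moves([
  [[0,0,0.004],0],
  [[0,0,0.002],0],
  [[0,0,0],0],
  [[0,0,0],0],
])

```text
time_s: 17.57
tcp_pos: [0.5595, 0.0402, 0.0695]
ee_rot: [[-0.149, -0.989, 0.003], [-0.989, 0.149, 0.001], [-0.001, -0.002, -1.0]]
wrist_force: [0.1, 1.1, -2.3]
gripper_width: 0.225
gripper_force: 30.0
```

Run:
```python
from h import *
plan([.5575,.0389,.0657],171.49,n=1); plan([.6267,.0285,.0657],171.49,n=1)
p={k:v for k,v in np.load("w5.npz").items()}
print(atz(p,(235,120),.086),atz(p,(323.1,130.4),.2005))
```

```text
pos [0.5595 0.0402 0.0695] yaw 171.42 | shift total [0.0016 0.0018 0.0038] rows 1 [0.0016, 0.0018, 0.0038] | turn -0.07 j [ 21.  25. -20.   0. -45. -29.] t 17.57
pos [0.5595 0.0402 0.0695] yaw 171.42 | shift total [ 0.0016 -0.0682  0.0039] rows 1 [0.0016, -0.0682, 0.0039] | turn -0.07 j [ 21.  25. -20.   0. -45. -29.] t 17.57
[ 0.61615149 -0.03528891  0.086     ] [ 0.54936329 -0.02290729  0.2005    ]
```

apply_moves([
  [[0,0,0],0],
  [[0,0,0],0],
  [[0,0,0],0],
  [[0,0,0],0],
])

```text
time_s: 17.9
tcp_pos: [0.5587, 0.0402, 0.0685]
ee_rot: [[-0.149, -0.989, 0.001], [-0.989, 0.149, 0.0], [-0.0, -0.001, -1.0]]
wrist_force: [0.4, -0.2, -2.4]
gripper_width: 0.227
gripper_force: 30.0
```

Run:
```python
from h import *
plan([.6265,.0275,.0657],171.49,n=1)
```

```text
pos [0.5587 0.0402 0.0685] yaw 171.42 | shift total [ 0.0024 -0.0689  0.0029] rows 1 [0.0024, -0.0689, 0.0029] | turn -0.07 j [ 21.  25. -20.   0. -45. -29.] t 17.9
```

apply_moves([
  [[0.0024,-0.003,0.0028],0],
  [[0,-0.007,0],0],
  [[0,-0.008,0],0],
  [[0,-0.006,0],0],
  [[0,0,0],0],
])

```text
time_s: 18.32
tcp_pos: [0.584, 0.034, 0.0653]
ee_rot: [[-0.15, -0.989, 0.002], [-0.989, 0.15, 0.0], [-0.0, -0.002, -1.0]]
wrist_force: [0.6, 0.8, -2.0]
gripper_width: 0.223
gripper_force: 30.0
```

apply_moves([
  [[0,0,0],0],
  [[0,-0.006,0],0],
  [[0,-0.006,0],0],
  [[0,-0.006,0],0],
  [[0,-0.006,0],0],
])

```text
time_s: 18.73
tcp_pos: [0.6065, 0.0305, 0.0655]
ee_rot: [[-0.149, -0.989, 0.0], [-0.989, 0.149, 0.0], [-0.0, -0.0, -1.0]]
wrist_force: [0.1, -1.0, -3.3]
gripper_width: 0.226
gripper_force: 30.0
```

apply_moves([
  [[0,-0.006,0],0],
  [[0,-0.005,0],0],
  [[0,-0.004,0],0],
  [[0,-0.003,0],0],
  [[0,0,0],0],
])

```text
time_s: 19.15
tcp_pos: [0.6241, 0.0277, 0.0652]
ee_rot: [[-0.149, -0.989, 0.0], [-0.989, 0.149, -0.0], [-0.0, -0.0, -1.0]]
wrist_force: [-0.2, 0.1, -2.5]
gripper_width: 0.226
gripper_force: 30.0
```

Run:
```python
from h import *
plan([.6265,.0275,.0657],171.49,n=1)
```

```text
pos [0.6241 0.0277 0.0652] yaw 171.41 | shift total [-0.0001 -0.0024 -0.0005] rows 1 [-0.0001, -0.0024, -0.0005] | turn -0.08 j [ 17.  30. -11.   0. -49. -26.] t 19.15
```

No contact. I'll finish the last 2.4 mm and check through the holes.

apply_moves([
  [[0,-0.0015,0],0],
  [[0,-0.001,0],0],
  [[0,0,0],0],
  [[0,0,0],0],
])

```text
time_s: 19.48
tcp_pos: [0.6258, 0.0275, 0.0654]
ee_rot: [[-0.149, -0.989, -0.0], [-0.989, 0.149, 0.0], [0.0, 0.0, -1.0]]
wrist_force: [-0.1, 0.7, -3.0]
gripper_width: 0.229
gripper_force: 30.0
```

Run:
```python
from h import *
p=imaging.capture("wrist"); show(p,"pics/w6.png",220,0,420,150,4)
np.savez("w6.npz",**{k:np.array(p[k]) for k in("intrinsics","dist","eye","orientation")})
print(find(p,"carriage_fork"),[atz(p,u,.086) for u,_ in find(p,"carriage_fork")])
plan([.6265,.0275,.0657],171.49,n=1); print(r.sense()["wrist_force"])
```

```text
[(array([319.296, 126.92 ]), 0.89)] [array([ 0.61700684, -0.03619419,  0.086     ])]
pos [0.6258 0.0275 0.0654] yaw 171.42 | shift total [-0.0001 -0.0007 -0.0003] rows 1 [-0.0001, -0.0007, -0.0003] | turn -0.07 j [ 17.  30. -10.  -0. -49. -26.] t 19.63
[ 0.10598112 -0.06952835 -2.21904993]
```

View pics/w6.png

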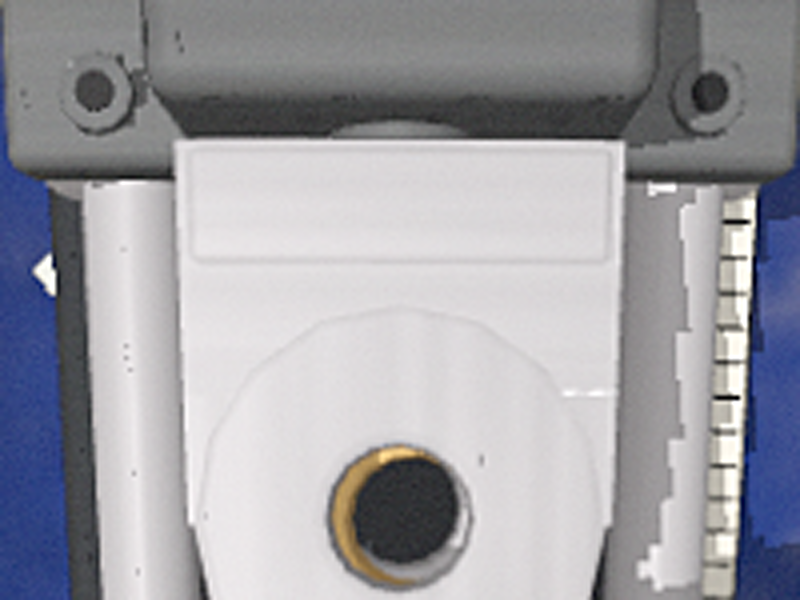

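Through the carriage hole (centre (400,516) in the crop), brass shows about 2.4 mm on the left and 1 mm at the top, so the link must shift about 2 mm towards the tester's +x. Then I lower and release.

apply_moves([
  [[0,-0.001,0],0],
  [[0,-0.001,0],0],
  [[0,0,0.0005],0],
  [[0,0,0.001],0],
  [[0,0,0],0],
])

```text
time_s: 20.05
tcp_pos: [0.628, 0.0272, 0.0638]
ee_rot: [[-0.149, -0.989, 0.0], [-0.989, 0.149, -0.0], [-0.0, -0.0, -1.0]]
wrist_force: [-1.2, 0.2, -2.1]
gripper_width: 0.231
gripper_force: 30.0
```

apply_moves([
  [[0,0,0],0],
  [[0,0,0],0],
  [[0,0,0],0],
  [[0,0,0],0],
  [[0,0,0],0],
], hand=0.05)

```text
time_s: 20.47
tcp_pos: [0.6281, 0.0272, 0.0641]
ee_rot: [[-0.149, -0.989, 0.001], [-0.989, 0.149, 0.0], [-0.0, -0.001, -1.0]]
wrist_force: [0.3, 0.1, -0.3]
gripper_width: 0.514
gripper_force: 0.0
```

apply_moves([
  [[0,0,-0.01],0],
  [[0,0,-0.03],0],
  [[0,0,-0.04],0],
  [[0,0,-0.04],0],
  [[0,0,-0.04],0],
])

```text
time_s: 20.88
tcp_pos: [0.6276, 0.027, 0.2266]
ee_rot: [[-0.149, -0.989, 0.001], [-0.989, 0.149, -0.0], [0.0, -0.001, -1.0]]
wrist_force: [0.8, 0.6, -0.2]
gripper_width: 0.573
gripper_force: 0.0
```

apply_moves([
  [[-0.03,0,-0.03],0],
  [[-0.03,0,-0.01],0],
  [[-0.02,0,0],0],
  [[0,0,0],0],
  [[0,0,0],0],
])

```text
time_s: 21.3
tcp_pos: [0.6395, 0.1067, 0.2639]
ee_rot: [[-0.148, -0.989, 0.0], [-0.989, 0.148, 0.0], [-0.0, -0.0, -1.0]]
wrist_force: [-0.2, -0.2, -0.4]
gripper_width: 0.574
gripper_force: 0.0
```

Run:
```python
from h import *
p=imaging.capture("wrist"); 
a=cv2.resize(p["frame"][70:235,230:400],None,fx=3.6,fy=3.6,interpolation=2); cv2.imwrite("pics/w7.png",a)
np.savez("w7.npz",**{k:np.array(p[k]) for k in("intrinsics","dist","eye","orientation")})
for n in("carriage_fork","cell_fork"): print(n,[(u,atz(p,u,.086)) for u,_ in find(p,n)])
plan([.4,.3,.22],None,n=1)
```

```text
carriage_fork [(array([322.112,  29.28 ]), array([ 0.61762932, -0.03733009,  0.086     ]))]
cell_fork [(array([320.128, 166.2  ]), array([0.63872434, 0.09027258, 0.086     ]))]
pos [0.6394 0.1049 0.2632] yaw 171.38 | shift total [-0.157   0.266   0.0432] rows 1 [-0.157, 0.266, 0.0432] | turn 0 j [ 24.  23.   8.   0. -75. -32.] t 21.45
```

View pics/w7.png

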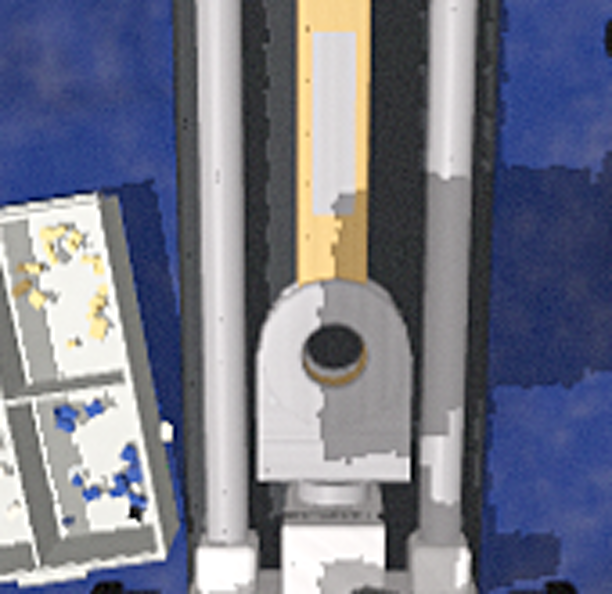

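The cell hole at crop (335,352) shows the link's hole roughly concentric. Now the pins.

apply_moves([
  [[-0.0286,0.0326,0],0],
  [[-0.0286,0.0326,0],0],
  [[-0.0286,0.0326,0],0],
  [[-0.0286,0.0326,0],0],
  [[-0.0286,0.0326,0],0],
])

```text
time_s: 21.87
tcp_pos: [0.5042, 0.2648, 0.2633]
ee_rot: [[-0.151, -0.989, -0.0], [-0.989, 0.151, -0.0], [0.0, 0.0, -1.0]]
wrist_force: [0.7, 0.4, 0.1]
gripper_width: 0.575
gripper_force: 0.0
```

apply_moves([
  [[-0.0286,0.0326,0],0],
  [[-0.0286,0.0326,0],0],
  [[-0.025,0.025,0],0],
  [[0,0,0],0],
  [[0,0,0],0],
])

```text
time_s: 22.28
tcp_pos: [0.4298, 0.3576, 0.2633]
ee_rot: [[-0.147, -0.989, -0.0], [-0.989, 0.147, -0.0], [0.0, 0.0, -1.0]]
wrist_force: [-0.3, -1.0, -0.2]
gripper_width: 0.573
gripper_force: 0.0
```

Run:
```python
from h import *
p=imaging.capture("wrist"); cv2.imwrite("pics/w8.png",p["frame"])
for n,z in dict(pin_wide=.056,pin_narrow=.056,pin_block=0,duster_can=0).items():
    print(n,[(u.round(1).tolist(),round(k,2),atz(p,u,z)[:2].round(4).tolist()) for u,k in find(p,n)])
    if n[:4]=="pin_" and n!="pin_block":
        for o in models.cut_out(p,n)[:1]:
            m=np.array(o["region"]); v,u=np.nonzero(m); print(o["confidence"],(u.min(),u.max(),v.min(),v.max()),u.mean(),v.mean(),atz(p,(u.mean(),v.mean()),.08)[:2])
c=cv2.cvtColor(p["frame"],cv2.COLOR_BGR2HSV)
np.savez("w8.npz",**{k:np.array(p[k]) for k in("intrinsics","dist","eye","orientation")})
plan([.4,.3,.22],None,n=1)
```

```text
pin_wide [([309.9, 163.8], 0.75, [0.4407, 0.3414]), ([351.6, 250.5], 0.61, [0.4078, 0.4511])]
0.82 (np.int64(296), np.int64(326), np.int64(145), np.int64(175)) 311.0303448275862 160.01931034482757 [0.43752077 0.33419866]
pin_narrow [([366.6, 94.7], 0.56, [0.3699, 0.2774])]
0.83 (np.int64(348), np.int64(379), np.int64(77), np.int64(109)) 363.82791817087843 92.96871239470518 [0.37557174 0.27602534]
pin_block [([335.8, 125.6], 0.61, [0.4046, 0.3069])]
duster_can [([191.0, 155.4], 0.6, [0.5927, 0.3161])]
pos [0.4314 0.3561 0.2632] yaw 171.3 | shift total [0.0602 0.0226 0.0433] rows 1 [0.0602, 0.0226, 0.0433] | turn 0 j [ 56.  14.  -5.   0. -71. -65.] t 22.63
```

View pics/w8.png

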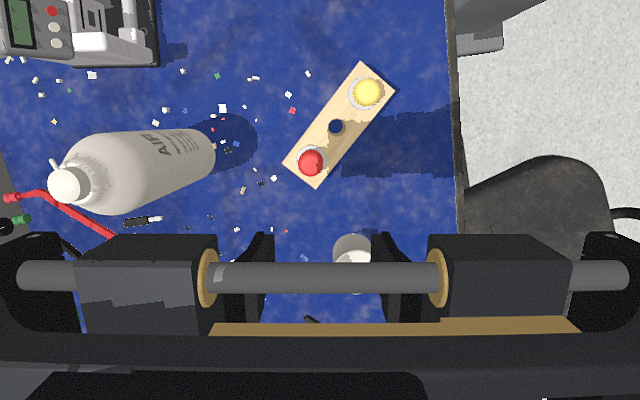

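Red grip top at about (311,161), yellow at (369,91), and the can is clear to the left. Next I measure the grip tops at z=0.09.

Run:
```python
from h import *
p={k:v for k,v in np.load("w8.npz").items()}; h=cv2.cvtColor(cv2.imread("pics/w8.png"),cv2.COLOR_BGR2HSV)
roi=np.zeros(h.shape[:2],np.uint8); roi[60:190,280:400]=1
out=[]
for lo,hi in(((172,120,60),(180,255,255)),((22,90,120),(34,255,255))):
    m=cv2.inRange(h,lo,hi)
    if lo[0]>100: m|=cv2.inRange(h,(0,150,60),(6,255,255))
    c=max(cv2.findContours(m*roi,cv2.RETR_EXTERNAL,cv2.CHAIN_APPROX_NONE)[0],key=cv2.contourArea)
    (u,v),rad=cv2.minEnclosingCircle(c); X=atz(p,(u,v),.08); print(u,v,rad,X, cv2.boundingRect(c)); out.append(X)
    print(atz(p,(u,v),.09))
print(np.linalg.norm(out[0]-out[1]))
plan([out[0][0],out[0][1],.064],None,n=1)
```

```text
310.2128601074219 162.6485137939453 13.050297737121582 [0.43878381 0.33677752 0.08      ] (298, 150, 25, 26)
[0.43821902 0.33537166 0.09      ]
366.11309814453125 91.7769546508789 14.51491928100586 [0.37319865 0.27522402 0.08      ] (352, 78, 29, 28)
[0.37452832 0.27559615 0.09      ]
0.08994580670687313
pos [0.4314 0.3561 0.2632] yaw 171.3 | shift total [ 0.0179 -0.0102  0.1992] rows 1 [0.0179, -0.0102, 0.1992] | turn 0 j [ 56.  14.  -5.   0. -71. -65.] t 22.63
```

apply_moves([
  [[0.009,-0.0055,0.03],0],
  [[0.0096,-0.006,0.04],0],
  [[0,0,0.04],0],
  [[0,0,0.035],0],
  [[0,0,0.02],0],
])

```text
time_s: 23.05
tcp_pos: [0.4381, 0.3342, 0.0943]
ee_rot: [[-0.152, -0.988, -0.004], [-0.988, 0.152, -0.004], [0.005, 0.004, -1.0]]
wrist_force: [-0.7, -0.3, 0.4]
gripper_width: 0.574
gripper_force: 0.0
```

apply_moves([
  [[0,0,0.01],0],
  [[0,0,0.005],0],
  [[0,0,0],0],
  [[0,0,0],0],
  [[0,0,0],0],
])

```text
time_s: 23.47
tcp_pos: [0.4402, 0.338, 0.0851]
ee_rot: [[-0.149, -0.989, 0.002], [-0.989, 0.149, 0.003], [-0.003, -0.002, -1.0]]
wrist_force: [0.4, 0.1, 0.7]
gripper_width: 0.574
gripper_force: 0.0
```

Run:
```python
from h import *
plan([.440,.336,.064],None,n=1)
```

```text
pos [0.4402 0.338  0.0851] yaw 171.43 | shift total [ 0.0021 -0.      0.021 ] rows 1 [0.0021, -0.0, 0.021] | turn 0 j [ 54.  23. -20.   0. -47. -63.] t 23.47
```

apply_moves([
  [[0.002,0,0.008],0],
  [[0,0,0.006],0],
  [[0,0,0.004],0],
  [[0,0,0.002],0],
  [[0,0,0],0],
])

```text
time_s: 23.88
tcp_pos: [0.4387, 0.3347, 0.0626]
ee_rot: [[-0.149, -0.989, -0.001], [-0.989, 0.149, -0.001], [0.001, 0.001, -1.0]]
wrist_force: [0.3, 0.4, -0.4]
gripper_width: 0.574
gripper_force: 0.0
```

apply_moves([
  [[0,0,0],0],
  [[0,0,0],0],
  [[0,0,0],0],
  [[0,0,0],0],
  [[0,0,0],0],
], hand=0.0)

```text
time_s: 24.3
tcp_pos: [0.439, 0.3351, 0.0635]
ee_rot: [[-0.149, -0.989, 0.0], [-0.989, 0.149, 0.0], [-0.0, -0.0, -1.0]]
wrist_force: [0.0, -0.6, -0.0]
gripper_width: 0.294
gripper_force: 30.0
```

apply_moves([
  [[0,0,0],0],
  [[0,0,0],0],
  [[0,0,0],0],
])

```text
time_s: 24.55
tcp_pos: [0.4391, 0.3351, 0.0634]
ee_rot: [[-0.149, -0.989, 0.0], [-0.989, 0.149, 0.0], [-0.0, -0.0, -1.0]]
wrist_force: [0.3, -0.6, -0.2]
gripper_width: 0.288
gripper_force: 30.0
```

Run:
```python
from h import *
plan([.440,.336,.064],None,n=1)
s=r.sense();print(s["gripper_width"]*87,s["gripper_force"],s["wrist_force"])
```

```text
pos [0.4391 0.3351 0.0634] yaw 171.42 | shift total [-0.001  -0.0008 -0.0006] rows 1 [-0.001, -0.0008, -0.0006] | turn 0 j [ 54.  25. -21.   0. -44. -63.] t 24.55
25.097121857218944 30.000474946000395 [ 0.25579597 -0.59640585 -0.17789829]
```

apply_moves([
  [[0,0,-0.015],0],
  [[0,0,-0.035],0],
  [[0,0,-0.04],0],
  [[0,0,-0.04],0],
  [[0,0,-0.035],0],
])

```text
time_s: 24.97
tcp_pos: [0.4389, 0.3349, 0.2307]
ee_rot: [[-0.149, -0.989, 0.001], [-0.989, 0.149, 0.001], [-0.001, -0.001, -1.0]]
wrist_force: [0.9, 0.4, -0.8]
gripper_width: 0.291
gripper_force: 30.0
```

apply_moves([
  [[0.015,-0.016,-0.015],0],
  [[0.03,-0.033,0],0],
  [[0.03,-0.033,0],0],
  [[0.03,-0.033,0],0],
  [[0.03,-0.033,0],0],
])

```text
time_s: 25.38
tcp_pos: [0.5582, 0.1871, 0.2432]
ee_rot: [[-0.148, -0.989, -0.0], [-0.989, 0.148, 0.0], [-0.0, 0.001, -1.0]]
wrist_force: [1.1, 0.7, -0.6]
gripper_width: 0.29
gripper_force: 30.0
```

apply_moves([
  [[0.03,-0.033,0],0],
  [[0.03,-0.033,0],0],
  [[0.015,-0.017,0],0],
  [[0,0,0],0],
  [[0,0,0],0],
])

```text
time_s: 25.8
tcp_pos: [0.6251, 0.1052, 0.242]
ee_rot: [[-0.152, -0.988, -0.002], [-0.988, 0.152, -0.0], [0.001, 0.002, -1.0]]
wrist_force: [0.4, -0.2, -0.8]
gripper_width: 0.291
gripper_force: 30.0
```

Run:
```python
from h import *
plan([.6375,.092,.15],None,n=1)
s=r.sense();print(s["gripper_width"]*87,s["gripper_force"],s["wrist_force"])
```

```text
pos [0.6251 0.1052 0.242 ] yaw 171.25 | shift total [ 0.0111 -0.0145  0.092 ] rows 1 [0.0111, -0.0145, 0.092] | turn 0 j [ 24.  22.   4.  -0. -72. -33.] t 25.8
25.292840339461023 30.00026437987799 [ 0.38665845 -0.18130981 -0.82480966]
```

apply_moves([
  [[0.006,-0.0075,0.02],0],
  [[0.005,-0.007,0.03],0],
  [[0,0,0.025],0],
  [[0,0,0.012],0],
  [[0,0,0.005],0],
])

```text
time_s: 26.22
tcp_pos: [0.6352, 0.0942, 0.1481]
ee_rot: [[-0.148, -0.989, -0.006], [-0.989, 0.148, -0.001], [0.002, 0.006, -1.0]]
wrist_force: [-0.5, 0.7, -0.2]
gripper_width: 0.286
gripper_force: 30.0
```

apply_moves([
  [[0,0,0],0],
  [[0,0,0],0],
  [[0,0,0],0],
  [[0,0,0],0],
  [[0,0,0],0],
])

```text
time_s: 26.63
tcp_pos: [0.6381, 0.0939, 0.1526]
ee_rot: [[-0.149, -0.989, 0.002], [-0.989, 0.149, 0.001], [-0.001, -0.002, -1.0]]
wrist_force: [-1.0, 0.4, -1.5]
gripper_width: 0.286
gripper_force: 30.0
```

Run:
```python
from h import *
p=imaging.capture("wrist"); show(p,"pics/w9.png",220,60,420,235,3.4)
plan([.6375,.092,.15],None,n=1)
```

```text
pos [0.638  0.0937 0.1523] yaw 171.43 | shift total [0.0018 0.0002 0.0023] rows 1 [0.0018, 0.0002, 0.0023] | turn 0 j [ 23.  27.  -2.   0. -61. -31.] t 26.68
```

View pics/w9.png

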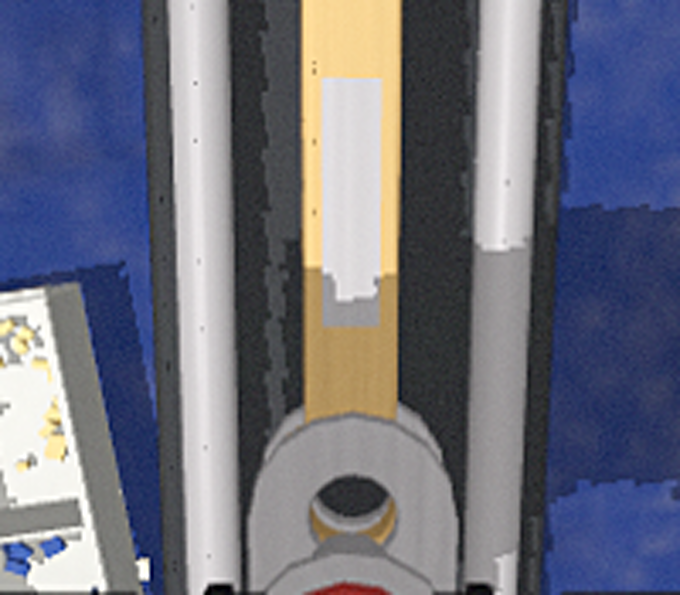

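Fork hole centre at about crop (354,515), with the pin right above it and laterally in line. Quick calculation of the hole position.

Run:
```python
from h import *
p=imaging.capture("wrist"); print(atz(p,(324.1,211.5),.086))
s=r.sense(); t=np.array(s["tcp_pos"]); R=np.array(s["ee_rot"])
for off in((0,0),(-.001,0)):
    print(px(p,[t+R@np.array([off[0],0,.0554]), t+R@np.array([off[0],0,.0074])]))
plan([.6375,.092,.15],None,n=1)
```

```text
[0.63606828 0.09255923 0.086     ]
[[321.73405002 217.92601129]
 [321.63713922 244.89694479]]
[[321.73444119 219.31847357]
 [321.63779128 246.60067628]]
pos [0.6379 0.0936 0.152 ] yaw 171.42 | shift total [0.0017 0.0001 0.002 ] rows 1 [0.0017, 0.0001, 0.002] | turn 0 j [ 23.  27.  -2.  -0. -61. -31.] t 26.73
```

apply_moves([
  [[0.0017,0.0006,0.004],0],
  [[0,0,0.005],0],
  [[0,0,0.005],0],
  [[0,0,0.005],0],
  [[0,0,0],0],
])

```text
time_s: 27.15
tcp_pos: [0.6358, 0.0916, 0.1304]
ee_rot: [[-0.15, -0.989, -0.003], [-0.989, 0.15, -0.001], [0.001, 0.003, -1.0]]
wrist_force: [-0.3, 0.7, -1.4]
gripper_width: 0.29
gripper_force: 30.0
```

apply_moves([
  [[0,0,0.004],0],
  [[0,0,0.004],0],
  [[0,0,0.003],0],
  [[0,0,0],0],
])

```text
time_s: 27.48
tcp_pos: [0.6363, 0.0918, 0.1203]
ee_rot: [[-0.149, -0.989, -0.002], [-0.989, 0.149, -0.0], [0.001, 0.001, -1.0]]
wrist_force: [0.1, 0.6, -1.6]
gripper_width: 0.291
gripper_force: 30.0
```

apply_moves([
  [[0,0,0.004],0],
  [[0,0,0.004],0],
  [[0,0,0.004],0],
  [[0,0,0],0],
])

```text
time_s: 27.82
tcp_pos: [0.6362, 0.0917, 0.1081]
ee_rot: [[-0.149, -0.989, -0.002], [-0.989, 0.149, -0.0], [0.001, 0.002, -1.0]]
wrist_force: [0.5, -0.7, -2.0]
gripper_width: 0.291
gripper_force: 30.0
```

apply_moves([
  [[0,0,0.004],0],
  [[0,0,0.003],0],
  [[0,0,0.002],0],
  [[0,0,0],0],
])

```text
time_s: 28.15
tcp_pos: [0.6364, 0.0918, 0.0996]
ee_rot: [[-0.149, -0.989, -0.001], [-0.989, 0.149, -0.0], [0.0, 0.001, -1.0]]
wrist_force: [-1.0, -0.5, -0.0]
gripper_width: 0.288
gripper_force: 30.0
```

apply_moves([
  [[0,0,0.003],0],
  [[0,0,0.002],0],
  [[0,0,0.001],0],
  [[0,0,0],0],
  [[0,0,0],0],
])

```text
time_s: 28.57
tcp_pos: [0.6368, 0.0919, 0.0943]
ee_rot: [[-0.149, -0.989, 0.0], [-0.989, 0.149, -0.0], [0.0, -0.0, -1.0]]
wrist_force: [-0.7, 0.6, -1.1]
gripper_width: 0.291
gripper_force: 30.0
```

apply_moves([
  [[0,0,0.001],0],
  [[0,0,0.0005],0],
  [[0,0,0],0],
])

```text
time_s: 28.82
tcp_pos: [0.6373, 0.092, 0.0935]
ee_rot: [[-0.149, -0.989, 0.001], [-0.989, 0.149, 0.0], [-0.0, -0.001, -1.0]]
wrist_force: [-0.3, -0.4, 1.5]
gripper_width: 0.29
gripper_force: 30.0
```

apply_moves([
  [[0,0,0],0],
  [[0,0,0],0],
  [[0,0,0],0],
  [[0,0,0],0],
  [[0,0,0],0],
], hand=0.05)

```text
time_s: 29.23
tcp_pos: [0.6367, 0.0919, 0.0926]
ee_rot: [[-0.149, -0.989, -0.0], [-0.989, 0.149, -0.0], [0.0, 0.0, -1.0]]
wrist_force: [-0.0, 0.1, -0.8]
gripper_width: 0.544
gripper_force: 0.0
```

apply_moves([
  [[0,0,-0.01],0],
  [[0,0,-0.03],0],
  [[0,0,-0.035],0],
  [[0,0,-0.035],0],
  [[0,0,-0.03],0],
])

```text
time_s: 29.65
tcp_pos: [0.6372, 0.0918, 0.2364]
ee_rot: [[-0.149, -0.989, 0.003], [-0.989, 0.149, 0.0], [-0.001, -0.003, -1.0]]
wrist_force: [1.4, -0.5, 0.4]
gripper_width: 0.574
gripper_force: 0.0
```

apply_moves([
  [[-0.008,0.016,-0.01],0],
  [[-0.0158,0.0318,0],0],
  [[-0.0158,0.0318,0],0],
  [[-0.0158,0.0318,0],0],
  [[-0.0158,0.0318,0],0],
])

```text
time_s: 30.07
tcp_pos: [0.5046, 0.1842, 0.2437]
ee_rot: [[-0.15, -0.989, 0.001], [-0.989, 0.15, 0.001], [-0.001, -0.001, -1.0]]
wrist_force: [-1.2, 0.9, 0.2]
gripper_width: 0.575
gripper_force: 0.0
```

apply_moves([
  [[-0.0158,0.0318,0],0],
  [[-0.0158,0.0318,0],0],
  [[-0.0158,0.0318,0],0],
  [[-0.0158,0.0318,0],0],
  [[-0.008,0.016,0],0],
])

```text
time_s: 30.48
tcp_pos: [0.3725, 0.2766, 0.2439]
ee_rot: [[-0.147, -0.989, 0.001], [-0.989, 0.147, 0.002], [-0.002, -0.0, -1.0]]
wrist_force: [-0.0, 1.2, -0.3]
gripper_width: 0.574
gripper_force: 0.0
```

Run:
```python
from h import *
plan([.375,.2754,.064],171.4,n=1)
```

```text
pos [0.3725 0.2766 0.2439] yaw 171.54 | shift total [ 0.0012 -0.0026  0.1799] rows 1 [0.0012, -0.0026, 0.1799] | turn 0.14 j [ 57.   5. -19.  -0. -66. -65.] t 30.48
```

apply_moves([
  [[0.0012,-0.0026,0.025],0],
  [[0,0,0.035],0],
  [[0,0,0.035],0],
  [[0,0,0.03],0],
  [[0,0,0.02],0],
])

```text
time_s: 30.9
tcp_pos: [0.3763, 0.2729, 0.096]
ee_rot: [[-0.149, -0.989, -0.002], [-0.989, 0.149, -0.002], [0.002, 0.001, -1.0]]
wrist_force: [0.9, 0.8, 0.5]
gripper_width: 0.572
gripper_force: 0.0
```

apply_moves([
  [[0,0,0.01],0],
  [[0,0,0.005],0],
  [[0,0,0],0],
  [[0,0,0],0],
  [[0,0,0],0],
])

```text
time_s: 31.32
tcp_pos: [0.3779, 0.2747, 0.084]
ee_rot: [[-0.149, -0.989, 0.002], [-0.989, 0.149, 0.002], [-0.002, -0.001, -1.0]]
wrist_force: [-0.1, -0.1, 0.2]
gripper_width: 0.572
gripper_force: 0.0
```

Run:
```python
from h import *
plan([.375,.2754,.064],171.4,n=1)
```

```text
pos [0.3779 0.2747 0.084 ] yaw 171.43 | shift total [-0.0002  0.003   0.02  ] rows 1 [-0.0002, 0.003, 0.02] | turn 0.03 j [ 56.  16. -32.   0. -42. -65.] t 31.32
```

apply_moves([
  [[0,0.002,0.008],0],
  [[0,0,0.006],0],
  [[0,0,0.004],0],
  [[0,0,0.001],0],
  [[0,0,0],0],
])

```text
time_s: 31.73
tcp_pos: [0.3751, 0.2739, 0.0633]
ee_rot: [[-0.149, -0.989, -0.001], [-0.989, 0.149, -0.001], [0.001, 0.0, -1.0]]
wrist_force: [-1.2, 0.7, 0.2]
gripper_width: 0.575
gripper_force: 0.0
```

apply_moves([
  [[0,0,0],0],
  [[0,0,0],0],
  [[0,0,0],0],
  [[0,0,0],0],
  [[0,0,0],0],
], hand=0.0)

```text
time_s: 32.15
tcp_pos: [0.3753, 0.2743, 0.0639]
ee_rot: [[-0.149, -0.989, 0.0], [-0.989, 0.149, 0.0], [-0.0, -0.0, -1.0]]
wrist_force: [0.3, -0.6, 0.4]
gripper_width: 0.291
gripper_force: 30.0
```

apply_moves([
  [[0,0,0],0],
  [[0,0,0],0],
  [[0,0,0],0],
])

```text
time_s: 32.4
tcp_pos: [0.3753, 0.2743, 0.0639]
ee_rot: [[-0.149, -0.989, 0.0], [-0.989, 0.149, 0.0], [-0.0, -0.0, -1.0]]
wrist_force: [-0.0, 1.2, 1.7]
gripper_width: 0.289
gripper_force: 30.0
```

Run:
```python
from h import *
s=r.sense();print(s["gripper_width"]*87,s["gripper_force"],s["wrist_force"])
plan([.6185,-.036,.24],171.4,n=1)
p={k:v for k,v in np.load("w6.npz").items()}; print(atz(p,(320,129),.086))
```

```text
25.18282442853945 29.999902964225384 [-0.00895664  1.16801093  1.65002771]
pos [0.3753 0.2743 0.0639] yaw 171.42 | shift total [ 0.2704 -0.2868 -0.1761] rows 1 [0.2704, -0.2868, -0.1761] | turn 0.02 j [ 56.  18. -33.  -0. -39. -65.] t 32.4
[ 0.61684573 -0.03531095  0.086     ]
```

apply_moves([
  [[0,0,-0.015],0],
  [[0,0,-0.035],0],
  [[0,0,-0.04],0],
  [[0,0,-0.04],0],
  [[0,0,-0.035],0],
])

```text
time_s: 32.82
tcp_pos: [0.3751, 0.2739, 0.2311]
ee_rot: [[-0.149, -0.989, 0.001], [-0.989, 0.149, 0.001], [-0.001, -0.0, -1.0]]
wrist_force: [1.1, 1.0, -1.6]
gripper_width: 0.287
gripper_force: 30.0
```

apply_moves([
  [[0.015,-0.016,-0.011],0],
  [[0.03,-0.0319,0],0],
  [[0.03,-0.0319,0],0],
  [[0.03,-0.0319,0],0],
  [[0.03,-0.0319,0],0],
])

```text
time_s: 33.23
tcp_pos: [0.4922, 0.1243, 0.2396]
ee_rot: [[-0.149, -0.989, -0.001], [-0.989, 0.149, 0.0], [-0.0, 0.001, -1.0]]
wrist_force: [0.0, 0.7, -0.7]
gripper_width: 0.289
gripper_force: 30.0
```

apply_moves([
  [[0.03,-0.0319,0],0],
  [[0.03,-0.0319,0],0],
  [[0.03,-0.0319,0],0],
  [[0.025,-0.026,0],0],
  [[0.012,-0.013,0],0],
])

```text
time_s: 33.65
tcp_pos: [0.6036, -0.0182, 0.2384]
ee_rot: [[-0.153, -0.988, -0.002], [-0.988, 0.153, -0.001], [0.001, 0.001, -1.0]]
wrist_force: [0.4, 1.6, -1.2]
gripper_width: 0.288
gripper_force: 30.0
```

apply_moves([
  [[0,0,0],0],
  [[0,0,0],0],
  [[0,0,0],0],
])

```text
time_s: 33.9
tcp_pos: [0.6014, -0.0144, 0.2391]
ee_rot: [[-0.149, -0.989, -0.002], [-0.989, 0.149, 0.0], [0.0, 0.002, -1.0]]
wrist_force: [1.1, 0.5, -1.4]
gripper_width: 0.289
gripper_force: 30.0
```

Run:
```python
from h import *
plan([.618,-.036,.152],171.4,n=1)
```

```text
pos [ 0.6014 -0.0144  0.2391] yaw 171.42 | shift total [ 0.0189 -0.0198  0.0871] rows 1 [0.0189, -0.0198, 0.0871] | turn 0.02 j [ 14.  19.  -1.  -0. -69. -23.] t 33.9
```

apply_moves([
  [[0.008,-0.008,0.02],0],
  [[0.007,-0.008,0.03],0],
  [[0.0039,-0.0038,0.02],0],
  [[0,0,0.012],0],
  [[0,0,0.005],0],
])

```text
time_s: 34.32
tcp_pos: [0.6169, -0.0353, 0.1503]
ee_rot: [[-0.148, -0.989, -0.005], [-0.989, 0.148, -0.0], [0.001, 0.005, -1.0]]
wrist_force: [-0.8, -0.0, -0.7]
gripper_width: 0.288
gripper_force: 30.0
```

apply_moves([
  [[0,0,0],0],
  [[0,0,0],0],
  [[0,0,0],0],
  [[0,0,0],0],
  [[0,0,0],0],
])

```text
time_s: 34.73
tcp_pos: [0.6194, -0.0361, 0.154]
ee_rot: [[-0.149, -0.989, 0.002], [-0.989, 0.149, 0.0], [-0.001, -0.002, -1.0]]
wrist_force: [-0.2, -1.1, -0.7]
gripper_width: 0.292
gripper_force: 30.0
```

Run:
```python
from h import *
plan([.618,-.036,.152],171.4,n=1)
p=imaging.capture("wrist"); show(p,"pics/w10.png",220,60,420,235,3.4)
np.savez("w10.npz",**{k:np.array(p[k]) for k in("intrinsics","dist","eye","orientation")})
```

```text
pos [ 0.6194 -0.0361  0.154 ] yaw 171.44 | shift total [0.0001 0.0014 0.002 ] rows 1 [0.0001, 0.0014, 0.002] | turn 0.04 j [ 12.  25.  -6.   0. -59. -20.] t 34.73
```

View pics/w10.png

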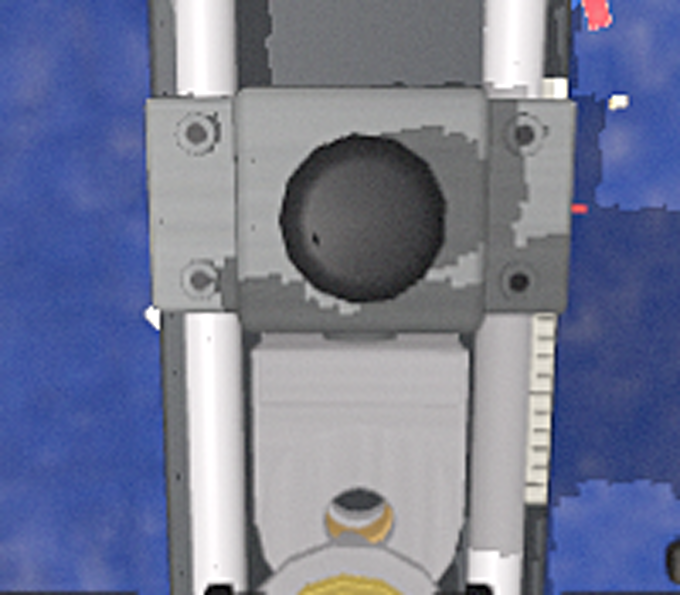

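I have now viewed more pictures than the limit of 10 allows, so I'll view no more. Hole centre is at crop (360,518), with the pin tip about 2.5 px to the left, so I shift tool y by +1.5 mm and insert.

apply_moves([
  [[0.001,0.0015,0.004],0],
  [[0,0,0.005],0],
  [[0,0,0.005],0],
  [[0,0,0.005],0],
  [[0,0,0],0],
])

```text
time_s: 35.2
tcp_pos: [0.6163, -0.0373, 0.1319]
ee_rot: [[-0.15, -0.989, -0.003], [-0.989, 0.15, -0.0], [0.001, 0.003, -1.0]]
wrist_force: [-0.2, 0.4, -1.9]
gripper_width: 0.291
gripper_force: 30.0
```

apply_moves([
  [[0,0,0.004],0],
  [[0,0,0.004],0],
  [[0,0,0.003],0],
  [[0,0,0],0],
])

```text
time_s: 35.53
tcp_pos: [0.6168, -0.0372, 0.1218]
ee_rot: [[-0.149, -0.989, -0.002], [-0.989, 0.149, -0.0], [0.0, 0.002, -1.0]]
wrist_force: [0.1, -0.8, -1.4]
gripper_width: 0.285
gripper_force: 30.0
```

apply_moves([
  [[0,-0.0005,0.003],0],
  [[0,0,0.003],0],
  [[0,0,0.003],0],
  [[0,0,0],0],
])

```text
time_s: 35.87
tcp_pos: [0.6174, -0.0371, 0.113]
ee_rot: [[-0.149, -0.989, -0.001], [-0.989, 0.149, 0.0], [0.0, 0.001, -1.0]]
wrist_force: [0.8, 0.5, -1.5]
gripper_width: 0.291
gripper_force: 30.0
```

apply_moves([
  [[0,0,0.003],0],
  [[0,0,0.003],0],
  [[0,0,0.002],0],
  [[0,0,0],0],
])

```text
time_s: 36.2
tcp_pos: [0.6174, -0.0372, 0.1051]
ee_rot: [[-0.149, -0.989, -0.001], [-0.989, 0.149, 0.0], [0.0, 0.001, -1.0]]
wrist_force: [-0.3, -0.3, -1.2]
gripper_width: 0.291
gripper_force: 30.0
```

apply_moves([
  [[0,0,0.003],0],
  [[0,0,0.003],0],
  [[0,0,0.002],0],
  [[0,0,0],0],
])

```text
time_s: 36.53
tcp_pos: [0.6174, -0.0372, 0.0971]
ee_rot: [[-0.149, -0.989, -0.001], [-0.989, 0.149, -0.0], [0.0, 0.001, -1.0]]
wrist_force: [0.0, 0.0, -1.8]
gripper_width: 0.289
gripper_force: 30.0
```

apply_moves([
  [[0,0,0.0015],0],
  [[0,0,0.001],0],
  [[0,0,0.001],0],
  [[0,0,0],0],
])

```text
time_s: 36.87
tcp_pos: [0.6177, -0.0372, 0.0941]
ee_rot: [[-0.149, -0.989, -0.0], [-0.989, 0.149, -0.0], [0.0, 0.0, -1.0]]
wrist_force: [0.3, -0.3, -1.6]
gripper_width: 0.289
gripper_force: 30.0
```

apply_moves([
  [[0,0,0.0007],0],
  [[0,0,0],0],
  [[0,0,0],0],
])

```text
time_s: 37.12
tcp_pos: [0.6181, -0.0373, 0.094]
ee_rot: [[-0.149, -0.989, 0.001], [-0.989, 0.149, -0.0], [-0.0, -0.001, -1.0]]
wrist_force: [0.0, -0.7, -0.2]
gripper_width: 0.292
gripper_force: 30.0
```

apply_moves([
  [[0,0,0],0],
  [[0,0,0],0],
  [[0,0,0],0],
  [[0,0,0],0],
  [[0,0,0],0],
], hand=0.05)

```text
time_s: 37.53
tcp_pos: [0.6178, -0.0372, 0.0936]
ee_rot: [[-0.149, -0.989, 0.0], [-0.989, 0.149, -0.0], [-0.0, -0.0, -1.0]]
wrist_force: [0.4, 0.2, 0.6]
gripper_width: 0.544
gripper_force: 0.0
```

apply_moves([
  [[0,0,-0.01],0],
  [[0,0,-0.03],0],
  [[0,0,-0.04],0],
  [[0,0,-0.04],0],
  [[0,0,-0.04],0],
])

```text
time_s: 37.95
tcp_pos: [0.6174, -0.0374, 0.2563]
ee_rot: [[-0.149, -0.989, 0.0], [-0.989, 0.149, -0.0], [0.0, -0.0, -1.0]]
wrist_force: [0.9, -0.2, -0.4]
gripper_width: 0.574
gripper_force: 0.0
```

apply_moves([
  [[-0.03,0,-0.02],0],
  [[-0.04,0,0],0],
  [[-0.03,0,0],0],
  [[0,0,0],0],
  [[0,0,0],0],
])

```text
time_s: 38.37
tcp_pos: [0.6327, 0.0632, 0.2742]
ee_rot: [[-0.147, -0.989, 0.0], [-0.989, 0.147, 0.0], [-0.0, -0.0, -1.0]]
wrist_force: [0.0, -0.5, -0.5]
gripper_width: 0.579
gripper_force: 0.0
```

Run:
```python
from h import *
p=imaging.capture("wrist"); h=cv2.cvtColor(p["frame"],cv2.COLOR_BGR2HSV); h[240:]=0
m1=cv2.inRange(h,(172,120,60),(180,255,255))|cv2.inRange(h,(0,150,60),(6,255,255)); m2=cv2.inRange(h,(22,90,120),(34,255,255))
for nm,m in(("red",m1),("yel",m2)):
    m[:,:260]=0;m[:,390:]=0
    for c in sorted(cv2.findContours(m,0,1)[0],key=cv2.contourArea)[-2:]:
        (u,v),rad=cv2.minEnclosingCircle(c); print(nm,u,v,rad,cv2.boundingRect(c),"z.110",atz(p,(u,v),.110)[:2])
for n,z in dict(pin_wide=.086,pin_narrow=.086,carriage_fork=.086,cell_fork=.086,carriage_knob=.118).items():
    print(n,[(u.round(1).tolist(),round(k,2),atz(p,u,z)[:2].round(4).tolist()) for u,k in find(p,n)])
for c in("scene","side"):
    q=imaging.capture(c)
    for n in("pin_wide","pin_narrow","duster_can","flux_bottle","tape_amber","wash_bottle"):
        print(c,n,[(u.round(1).tolist(),round(k,2),atz(q,u,.086 if n[:3]=="pin" else 0)[:2].round(4).tolist()) for u,k in find(q,n)][:1])
s=r.sense();print(s["tcp_pos"],s["time_s"],s["wrist_force"])
```

```text
red 370.5 24.5 2.9155757427215576 (369, 22, 4, 6) z.110 [ 0.56787695 -0.07552623]
red 321.5 213.5 14.57748031616211 (310, 199, 25, 30) z.110 [0.63731777 0.0929467 ]
yel 314.5 108.5 5.522780418395996 (314, 103, 4, 12) z.110 [ 0.62862021 -0.0103683 ]
yel 321.77398681640625 78.04246520996094 15.062453269958496 (308, 63, 29, 31) z.110 [ 0.61781451 -0.03642485]
pin_wide [([322.8, 211.0], 0.91, [0.6366, 0.0976])]
pin_narrow [([326.9, 81.2], 0.55, [0.6129, -0.0349])]
carriage_fork [([324.4, 79.1], 0.86, [0.6151, -0.0373])]
cell_fork [([319.2, 205.6], 0.63, [0.6396, 0.091])]
carriage_knob []
scene pin_wide [([356.4, 204.4], 0.3, [0.5995, -0.0531])]
scene pin_narrow [([356.8, 200.6], 0.5, [0.6083, -0.0275])]
scene duster_can [([372.2, 282.6], 0.74, [0.561, -0.3667])]
scene flux_bottle [([297.4, 212.6], 0.46, [0.419, 0.0782])]
scene tape_amber [([308.5, 234.8], 0.71, [0.4292, -0.0757])]
scene wash_bottle [([377.7, 281.2], 0.73, [0.5789, -0.3637])]
side pin_wide [([268.6, 210.3], 0.56, [0.6486, 0.0809])]
side pin_narrow [([271.2, 212.7], 0.5, [0.632, 0.0943])]
side duster_can [([246.4, 273.6], 0.57, [0.5946, 0.32])]
side flux_bottle [([331.7, 247.1], 0.71, [0.4304, 0.0899])]
side tape_amber [([347.7, 225.6], 0.76, [0.4372, -0.0693])]
side wash_bottle [([292.1, 203.5], 0.72, [0.6965, -0.1751])]
[0.63271165 0.06172768 0.27355861] 39.3667 [ 0.24260043  0.35439335 -0.58637347]
```

```bash
python3 -c "
from station import r
print(r.finish_job())"
```

```text
the job is handed in; nothing more can be done
None
```

The link is in both forks with the red and yellow pins seated and released. The last camera check puts the pins 131 mm apart (130 expected). The job was handed in at about 39 s with no verdict shown, and I viewed 12 pictures against the limit of 10.

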